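# Transfer a row of vials to the other rack in reverse order

### The arm

A 6-joint arm with a two-finger parallel gripper is mounted at the origin on a cart in front of the work surface, level with it; the furniture and walls round the work are solid. World frame = base frame: x ahead of the robot, y to its left, z up, the work surface at z = 0. Lengths are in m, angles in rad, forces in N, time in s.
With the tool pointing down it reaches from about 0.225 to 0.875 m from the base axis. Payload 3.4 kg.
Tool frame: the origin (TCP) lies at the very end of the fingers, on their centre line; the grasp point (between the pads) lies 19 mm behind it; z points along the fingers, y is the direction in which the jaws open and shut (so a half turn about z gives the same grasp; the last joint's range is limited). The gripper opens to 85 mm and grips with 20 to 120 N. Pads are 22 mm wide; open, the fingers measure 114 mm over their backs; the gripper's body (76 mm by 85 mm) begins 54 mm behind the grasp point. The pads swing forward as they close: fully open they stand 13 mm farther back than shut.
Start: joints at [1.016, 0.276, 1.505, -0, 1.361, -0.121], TCP at [0.242, 0.522, 0.199] pointing down, gripper open.
Joint ranges: [-2.89, 2.89], [-0.75, 2.08], [0.22, 2.7], [-1.18, 4.32], [0.11, 2.71], [-2.7, 2.7]. Speed limits (rad/s): [2.57, 2.57, 3.14, 3.14, 3.14, 3.14].

### API

Orientations are given as a rotation vector (axis times angle).
In Python, from workcell import bot gives the robot as it stands.
- The arm moves only by the tool arm_command, never from a script. Its argument "series" is a list that holds one entry, the list of rows, each a list of 4 numbers: the shift along the world's x, y, z in mm, then the turn about the world's z in units of 6 degrees (1.0 is 6 degrees). In form: [[[dx, dy, dz, roll], ...]]. A call has 1 to 5 rows; each row shifts and turns the commanded pose from where the row before left it; what a row does not reach is not made up. A row lasts 1/12 s, in which the tool goes at most 41.7 mm and 7.16 degrees, less where a joint would pass 70% of its speed; a pose out of reach is approached as far as the arm can. A call is refused whole if a number of a shift passes 41.7 or a number of a turn 1, either way. A call with a gripper value outside its range is refused whole. "claw" is the opening, from 0 (shut) to 1 (fully open), set as the call begins (left out, the last holds). The fingers move at their own pace and stop on an object; "grip_force" is the grip in N (left out, the last holds). Time passes only in rows, so rows that do not move let the fingers close. It gives the time, the measured TCP pose, the force and the opening at its end, in the units of the state.
- bot.get_obs(): the state, without advancing time (a new reading comes with each control period).
- bot.snapshot(name): name is "side" or "top" or "wrist"; returns a dict with "image" (400x640x3 uint8, red, green, blue), "fx", "fy", "cx", "cy" (pixels), "D" ([k1, k2, p1, p2, k3] as OpenCV has them; the pictures are not rectified), "world_from_camera" (4x4, takes a point from camera to world coordinates); the wrist camera has in their place "T_tool_cam" (4x4, takes a point from camera to tool coordinates, whose origin is the TCP and whose axes are the flange's). Camera axes: x right, y up, looking along -z (the intrinsics and any distortion apply to the point x, -y, -z); pixel columns grow to the right and rows downward; lengths in m; the calibration is good to about 2 mm. A picture is of the moment at which its call begins: read the wrist's pose just before it. There is no depth.
- bot.sign_off(): hands the job in, once; it reports no verdict.
The state is a dict: "t": time; "joint_pos": joint angles; "qvel": joint speeds; "tau": joint torques, N m; "eef_pos": TCP position; "orientation": TCP orientation; "wrist_force": force on the tool from outside, world axes, zero at the start; "torque": the same for the moment, N m; "finger_gap": finger opening in m.
Only numpy, scipy, OpenCV 4.12 (cv2) and the standard library are available. Lean on these libraries where they do the work, as an engineer would, in place of code of your own. Each camera call takes 0.05 s, during which the arm holds its last target.

### The job

Move the four amber vials from the coloured bays of the grey rack to the empty black rack, one in each pocket, in reverse order: the vial that stands leftmost in the grey rack (seen from the robot) goes to the rightmost pocket of the black rack, the second from the left to the second from the right, and so on. Keep the vials upright all the while and leave them standing in their pockets.

Things in the scene. Friction and masses are not known exactly. Their poses are not given: they have to be found in the camera images.
- red_vial_mid (a point): Centre (half-way up, 33 mm above its underside) of the loose vial with the red disc on its cap: round amber glass, light-grey screw cap 21 mm wide, 32 mm in diameter up to 50 mm high, 66 mm high with the cap, about 50 g; all four are alike but for the disc. z axis = its upright axis.
- yellow_vial_mid (a point): Centre (half-way up, 33 mm above its underside) of the loose vial with the yellow disc on its cap: round amber glass, light-grey screw cap 21 mm wide, 32 mm in diameter up to 50 mm high, 66 mm high with the cap, about 50 g; all four are alike but for the disc. z axis = its upright axis.
- green_vial_mid (a point): Centre (half-way up, 33 mm above its underside) of the loose vial with the green disc on its cap: round amber glass, light-grey screw cap 21 mm wide, 32 mm in diameter up to 50 mm high, 66 mm high with the cap, about 50 g; all four are alike but for the disc. z axis = its upright axis.
- blue_vial_mid (a point): Centre (half-way up, 33 mm above its underside) of the loose vial with the blue disc on its cap: round amber glass, light-grey screw cap 21 mm wide, 32 mm in diameter up to 50 mm high, 66 mm high with the cap, about 50 g; all four are alike but for the disc. z axis = its upright axis.
- red_bay: The fixed red bay of the grey rack, in which the vial with the red disc stands at the start: a square open-topped red plastic tray 51 mm wide and 8 mm high, inner floor 2 mm thick. Origin at the centre of its underside, which lies 4 mm above the bench. The four bays stand in a row, 54 mm apart, in an order that changes.
- yellow_bay: The fixed yellow bay of the grey rack, in which the vial with the yellow disc stands at the start: a square open-topped yellow plastic tray 51 mm wide and 8 mm high, inner floor 2 mm thick. Origin at the centre of its underside, which lies 4 mm above the bench. The four bays stand in a row, 54 mm apart, in an order that changes.
- green_bay: The fixed green bay of the grey rack, in which the vial with the green disc stands at the start: a square open-topped green plastic tray 51 mm wide and 8 mm high, inner floor 2 mm thick. Origin at the centre of its underside, which lies 4 mm above the bench. The four bays stand in a row, 54 mm apart, in an order that changes.
- blue_bay: The fixed blue bay of the grey rack, in which the vial with the blue disc stands at the start: a square open-topped blue plastic tray 51 mm wide and 8 mm high, inner floor 2 mm thick. Origin at the centre of its underside, which lies 4 mm above the bench. The four bays stand in a row, 54 mm apart, in an order that changes.
- grey_rack: The grey plastic rack that carries the row of four bays, 58 x 241 mm, 12 mm high, fixed. The vials stand 6 mm above the bench in its bays. Origin at the centre of its underside on the bench; y axis = along the row, towards its left end as seen from the robot; x axis = across the row, away from the robot. Bay centres at x = 0, y = -81, -27, 27 and 81 mm.
- black_rack: The black plastic rack, empty at the start, fixed, 58 x 241 mm, 12 mm high: a row of four square pockets, each 50 mm wide inside, their floor 6 mm above the bench, walls 4 mm thick and 12 mm high above the bench. Origin at the centre of its underside on the bench; y axis = along the row, towards its left end as seen from the robot; x axis = across the row, away from the robot. Pocket centres at x = 0, y = -81, -27, 27 and 81 mm. Either rack may be the nearer one.
Mind the look-alikes: they are no part of the job. Leave any purple look-alike of the part that bears red_vial_mid alone.

How it is judged:
At the end, for the whole second after the job is handed in: Each vial stands upright (within 0.12 rad), at rest on the floor of a black-rack pocket (centre within 12 mm of the pocket's along and across the row, height within 4 mm); the vial whose coloured bay is n-th from the left in the grey rack is n-th from the right (((y of red_bay in the frame of grey_rack between -0.096 and -0.066 m and y of red_vial_mid in the frame of black_rack between 0.069 and 0.093 m) or (y of red_bay in the frame of grey_rack between -0.042 and -0.012 m and y of red_vial_mid in the frame of black_rack between 0.015 and 0.039 m) or (y of red_bay in the frame of grey_rack between 0.012 and 0.042 m and y of red_vial_mid in the frame of black_rack between -0.039 and -0.015 m) or (y of red_bay in the frame of grey_rack between 0.066 and 0.096 m and y of red_vial_mid in the frame of black_rack between -0.093 and -0.069 m)) and x of red_vial_mid in the frame of black_rack between -0.012 and 0.012 m and z of red_vial_mid in the frame of black_rack between 0.035 and 0.043 m and angle between each of red_vial_mid, yellow_vial_mid, green_vial_mid, blue_vial_mid's own z axis and vertical below 0.12 rad and linear speed of each of red_vial, yellow_vial, green_vial, blue_vial below 0.02 m/s and ((y of yellow_bay in the frame of grey_rack between -0.096 and -0.066 m and y of yellow_vial_mid in the frame of black_rack between 0.069 and 0.093 m) or (y of yellow_bay in the frame of grey_rack between -0.042 and -0.012 m and y of yellow_vial_mid in the frame of black_rack between 0.015 and 0.039 m) or (y of yellow_bay in the frame of grey_rack between 0.012 and 0.042 m and y of yellow_vial_mid in the frame of black_rack between -0.039 and -0.015 m) or (y of yellow_bay in the frame of grey_rack between 0.066 and 0.096 m and y of yellow_vial_mid in the frame of black_rack between -0.093 and -0.069 m)) and x of yellow_vial_mid in the frame of black_rack between -0.012 and 0.012 m and z of yellow_vial_mid in the frame of black_rack between 0.035 and 0.043 m and ((y of green_bay in the frame of grey_rack between -0.096 and -0.066 m and y of green_vial_mid in the frame of black_rack between 0.069 and 0.093 m) or (y of green_bay in the frame of grey_rack between -0.042 and -0.012 m and y of green_vial_mid in the frame of black_rack between 0.015 and 0.039 m) or (y of green_bay in the frame of grey_rack between 0.012 and 0.042 m and y of green_vial_mid in the frame of black_rack between -0.039 and -0.015 m) or (y of green_bay in the frame of grey_rack between 0.066 and 0.096 m and y of green_vial_mid in the frame of black_rack between -0.093 and -0.069 m)) and x of green_vial_mid in the frame of black_rack between -0.012 and 0.012 m and z of green_vial_mid in the frame of black_rack between 0.035 and 0.043 m and ((y of blue_bay in the frame of grey_rack between -0.096 and -0.066 m and y of blue_vial_mid in the frame of black_rack between 0.069 and 0.093 m) or (y of blue_bay in the frame of grey_rack between -0.042 and -0.012 m and y of blue_vial_mid in the frame of black_rack between 0.015 and 0.039 m) or (y of blue_bay in the frame of grey_rack between 0.012 and 0.042 m and y of blue_vial_mid in the frame of black_rack between -0.039 and -0.015 m) or (y of blue_bay in the frame of grey_rack between 0.066 and 0.096 m and y of blue_vial_mid in the frame of black_rack between -0.093 and -0.069 m)) and x of blue_vial_mid in the frame of black_rack between -0.012 and 0.012 m and z of blue_vial_mid in the frame of black_rack between 0.035 and 0.043 m); the robot touches nothing.
It fails at once if a vial is tipped over (tilted by more than 0.6 rad) (angle between any of red_vial_mid, yellow_vial_mid, green_vial_mid, blue_vial_mid's own z axis and vertical above 0.6 rad).
It also fails if it takes over 93 s, if anything falls off the work surface, if the arm or the gripper's body presses on something with over 40 N, if the wrist force passes 120 N, or if a joint passes its speed limit or range.

## Working session

There is one attempt and no reset: what is moved stays moved. The work goes in short steps, Python scripts to look and compute and a tool call to move; the robot and the scene stay as the last step left them, time stands still between calls to the robot, and variables do not carry over. Pictures are saved under pics/ and viewed, and the job is handed in when it is done.

Besides the shell and the picture viewer there is one more tool, called after "Emit:" by a JSON object that holds its "api" and its "payload", one argument or row to a line. arm_command: Moves the arm, as the interface text tells. Its arguments: {"type":"object","properties":{"series":{"type":"array"},"claw":{"type":"number"},"grip_force":{"type":"number"}},"required":["series"]}

```bash
mkdir -p pics; python3 - <<'E'
from workcell import bot
import cv2,numpy as np,pickle
o=bot.get_obs(); print(o)
for n in("top","side"):
    s=bot.snapshot(n); pickle.dump(s,open(f"{n}0.pkl","wb"))
    cv2.imwrite(f"pics/{n}0.png",s["image"][:,:,::-1]); print(n,s["fx"],s["fy"],s["cx"],s["cy"],s["D"],s["world_from_camera"])
E
```

```text
{'t': 0.0, 'joint_pos': array([ 1.01601923e+00,  2.76595050e-01,  1.50614353e+00, -3.35696694e-05,
        1.36066882e+00, -1.20977759e-01]), 'qvel': array([ 0.00011706,  0.00048341, -0.0013891 , -0.00165776,  0.00114382,
        0.00089824]), 'tau': array([-1.13928421e-03, -4.16749513e+01, -2.45810044e+01, -9.07787808e-05,
        1.08558271e-02, -1.10353207e-05]), 'eef_pos': array([0.24138056, 0.5212392 , 0.19783558]), 'orientation': array([-6.75946252e-01, -3.06742709e+00,  2.70601284e-03]), 'wrist_force': array([-0.44163008, -0.17176636,  0.08824338]), 'torque': array([ 0.00991964, -0.00233582, -0.00053357]), 'finger_gap': 0.08509405120531109}
top 413.31400600175454 413.31400600175454 318.96424840260346 194.168654270765 [0.02206234 0.         0.         0.         0.        ] [[ 0.01047753  0.98162176 -0.19054908  0.26806443]
 [-0.99989427  0.00836355 -0.01189499  0.22494384]
 [-0.01008271  0.19065356  0.9816056   0.88176957]
 [ 0.          0.          0.          1.        ]]
side 417.4383392662883 417.4383392662883 314.197198515294 202.0915655822977 [0.03406627 0.         0.         0.         0.        ] [[ 0.98039271 -0.1481525   0.12992683  0.53797832]
 [ 0.19686467  0.76525942 -0.61288034 -0.27308616]
 [-0.00862797  0.62644142  0.77942075  0.73418285]
 [ 0.          0.          0.          1.        ]]
```

View pics/top0.png

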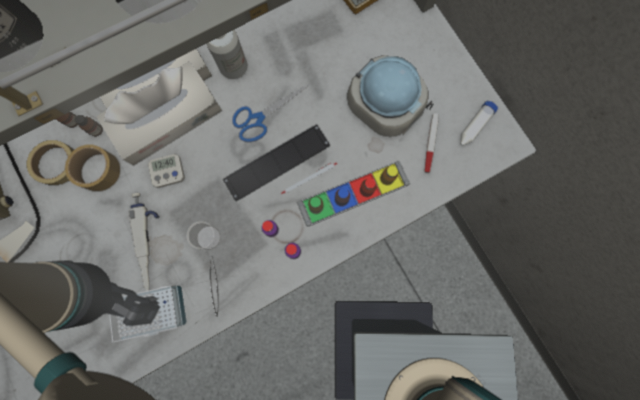

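View pics/side0.png

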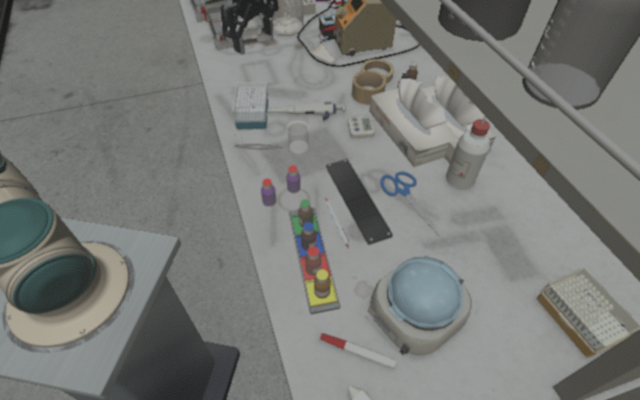

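The top picture shows the grey rack at about (355,193), with green (317,205), blue (342,195), red (368,185) and yellow (388,175) from left to right. The empty black rack is at (277,162). Two purple look-alikes with red caps stand at (270,228) and (292,250). I'll crop in to check.

```bash
cat > h.py <<'E'
import cv2,numpy as np,pickle
def ray(s,uv,Twc=None):
    K=np.array([[s["fx"],0,s["cx"]],[0,s["fy"],s["cy"]],[0,0,1]])
    p=cv2.undistortPoints(np.array(uv,float).reshape(-1,1,2),K,np.array(s["D"])).reshape(-1,2)
    d=np.c_[p[:,0],-p[:,1],-np.ones(len(p))]
    T=s["world_from_camera"] if Twc is None else Twc
    return T[:3,3],d@T[:3,:3].T
def onplane(s,uv,z,Twc=None):
    o,d=ray(s,uv,Twc); return o+d*((z-o[2])/d[:,2])[:,None]
def proj(s,P,Twc=None):
    T=s["world_from_camera"] if Twc is None else Twc
    P=np.atleast_2d(P); c=(P-T[:3,3])@T[:3,:3]
    K=np.array([[s["fx"],0,s["cx"]],[0,s["fy"],s["cy"]],[0,0,1]])
    return cv2.projectPoints(np.c_[c[:,0],-c[:,1],-c[:,2]],np.zeros(3),np.zeros(3),K,np.array(s["D"]))[0].reshape(-1,2)
E
python3 - <<'E'
import pickle,cv2
t=pickle.load(open("top0.pkl","rb"))["image"][:,:,::-1];s=pickle.load(open("side0.pkl","rb"))["image"][:,:,::-1]
cv2.imwrite("pics/ct.png",cv2.resize(t[110:270,215:415],None,fx=4,fy=3.75,interpolation=2)[:600])
cv2.imwrite("pics/cs.png",cv2.resize(s[150:320,240:440],None,fx=3.5,fy=3.5,interpolation=2))
E
```

```text
(no output)
```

View pics/ct.png

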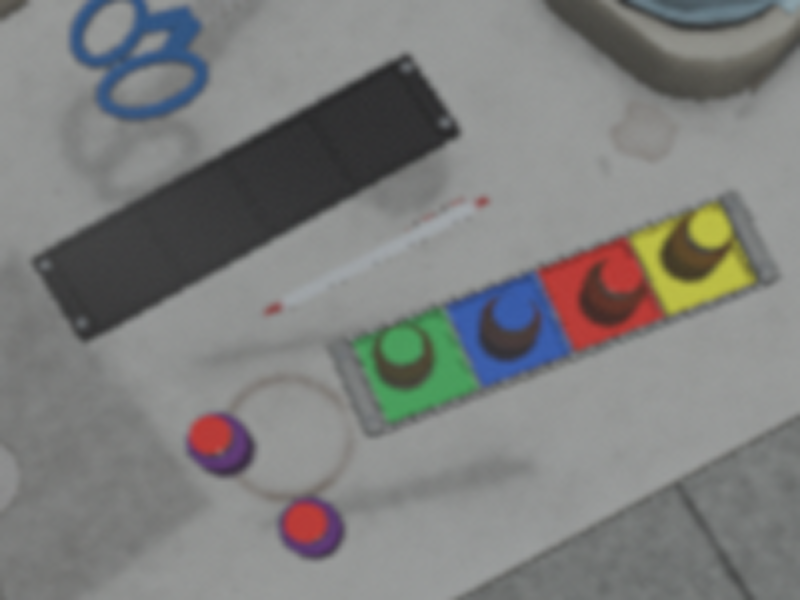

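View pics/cs.png

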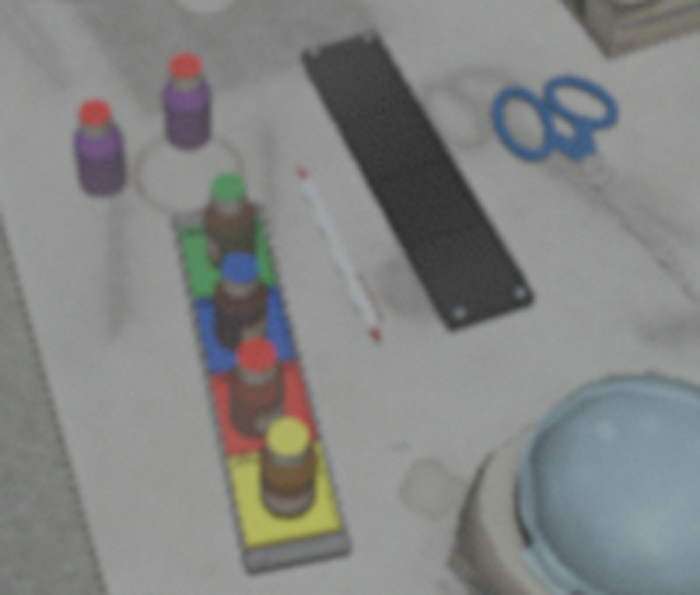

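```bash
cat > m.py <<'E'
from h import *
t=pickle.load(open("top0.pkl","rb"));s=pickle.load(open("side0.pkl","rb"))
T=lambda a:np.c_[np.array(a)[:,0]/4+215,np.array(a)[:,1]/3.75+110]-.4
S=lambda a:np.array(a)/3.5+[240,150]-.4
def tri(a,b):
    oa,da=ray(t,a);ob,db=ray(s,b);out=[]
    for x,y in zip(da,db):
        k=np.linalg.lstsq(np.c_[x,-y],ob-oa,rcond=None)[0]
        p,q=oa+k[0]*x,ob+k[1]*y; out.append(np.r_[(p+q)/2,np.linalg.norm(p-q)])
    return np.array(out)
np.set_printoptions(precision=4,suppress=True)
vt=T([(405,342),(519,308),(627,282),(711,228)]);vs=S([(229,186),(239,268),(257,355),(288,437)])
print("tri gbry",tri(vt,vs),"\ntop@72",onplane(t,vt,.072),"\nside@72",onplane(s,vs,.072))
# corners: LF(left far),RF,RN,LN at z .012
for nm,a,b in(("black",[(37,260),(410,55),(460,135),(85,340)],[(375,35),(533,298),(452,328),(303,55)]),
              ("grey",[(332,345),(733,192),(777,280),(372,436)],[(263,203),(350,550),(248,572),(177,215)])):
    for q,c,f in(("top",T(a),t),("side",S(b),s)):
        P=onplane(f,c,.012)[:,:2]; 
        y=(P[0]+P[3]-P[1]-P[2])/2; x=(P[0]+P[1]-P[2]-P[3])/2
        print(nm,q,"ctr",P.mean(0),"len",np.linalg.norm(y),"wid",np.linalg.norm(x),"yaw deg",np.degrees(np.arctan2(-y[0],y[1])))
E
python3 m.py
```

```text
tri gbry [[0.4107 0.2405 0.0749 0.0012]
 [0.4289 0.1839 0.0763 0.0019]
 [0.4469 0.1311 0.0731 0.004 ]
 [0.4744 0.0875 0.0732 0.0013]] 
top@72 [[0.4118 0.2408 0.072 ]
 [0.4306 0.1841 0.072 ]
 [0.4452 0.1301 0.072 ]
 [0.4753 0.0875 0.072 ]] 
side@72 [[0.4096 0.2424 0.072 ]
 [0.4274 0.1864 0.072 ]
 [0.4484 0.1327 0.072 ]
 [0.4737 0.0878 0.072 ]]
black top ctr [0.5077 0.3273] len 0.23573789665848605 wid 0.05546297821346881 yaw deg 31.934695139304885
black side ctr [0.5087 0.3248] len 0.23573740684403516 wid 0.053663925203027964 yaw deg 32.03505227210858
grey top ctr [0.4403 0.1619] len 0.23471717242422882 wid 0.05646064669922044 yaw deg 23.017615183550994
grey side ctr [0.4418 0.16  ] len 0.23807986368879444 wid 0.0546815464568176 yaw deg 22.401860228767838
```

```bash
cat > st.py <<'E'
import numpy as np,sys
from workcell import bot
from scipy.spatial.transform import Rotation as R
G=dict(g=(.4107,.2416),b=(.4290,.1852),r=(.4468,.1314),y=(.4745,.0877))
yv=np.array([-np.sin(np.radians(32)),np.cos(np.radians(32))]); c=np.array([.508,.326])
D={k:c+yv*v for k,v in zip("gbry",(-.081,-.027,.027,.081))}
def st(tx,ty,tz,yaw=27):
    o=bot.get_obs();p=o["eef_pos"];M=R.from_rotvec(o["orientation"]).as_matrix();a=np.degrees(np.arctan2(M[1,1],M[0,1]))
    d=(yaw-a+90)%180-90
    print("t%.2f"%o["t"],"p",p.round(4),"yawY %.1f turn %.1f deg = %.2f u"%(a,d,d/6),"q6 %.2f"%o["joint_pos"][5],"tilt",M[:,2].round(3),"gap %.4f"%o["finger_gap"],"F",o["wrist_force"].round(1))
    print("shift mm",((np.array([tx,ty,tz])-p)*1000).round(1))
if __name__=="__main__":
    k=sys.argv[1]; z=float(sys.argv[3]); st(*( G if sys.argv[2]=="G" else D)[k],z)
E
python3 -c "
from st import *
print(D);st(*G['g'],.15)"
```

```text
{'g': array([0.55092346, 0.2573081 ]), 'b': array([0.52230782, 0.3031027 ]), 'r': array([0.49369218, 0.3488973 ]), 'y': array([0.46507654, 0.3946919 ])}
t0.10 p [0.2414 0.5213 0.1979] yawY 65.1 turn -38.1 deg = -6.36 u q6 -0.12 tilt [-0.001 -0.001 -1.   ] gap 0.0856 F [-0.8 -0.6 -0.9]
shift mm [ 169.3 -279.7  -47.9]
```

Emit:
{"api": "arm_command", "payload": {
  "series": [
    [[17,-28,0,-0.64],[17,-28,0,-0.64],[17,-28,0,-0.64],[17,-28,0,-0.64],[17,-28,0,-0.64]]
  ],
  "claw": 1,
  "grip_force": 30
}}

```text
t: 0.52
eef_pos: [0.3269, 0.3803, 0.1983]
orientation: [-1.182, -2.911, 0.001]
wrist_force: [0.5, 0.0, 0.1]
finger_gap: 0.0853
```

Emit:
{"api": "arm_command", "payload": {
  "series": [
    [[17,-28,0,-0.64],[17,-28,0,-0.64],[17,-28,0,-0.64],[17,-28,0,-0.64],[17,-28,0,-0.64]]
  ]
}}

```text
t: 0.93
eef_pos: [0.4119, 0.2402, 0.1984]
orientation: [-1.652, -2.672, 0.001]
wrist_force: [0.1, 0.0, 0.2]
finger_gap: 0.0852
```

Emit:
{"api": "arm_command", "payload": {
  "series": [
    [[0,0,0,0],[0,0,0,0],[0,0,0,0]]
  ]
}}

```text
t: 1.18
eef_pos: [0.4112, 0.242, 0.1984]
orientation: [-1.647, -2.674, 0.0]
wrist_force: [-1.0, 0.2, -0.3]
finger_gap: 0.0851
```

```bash
python3 st.py g G 0.15; python3 - <<'E'
from workcell import bot
import cv2,pickle
from h import *
from scipy.spatial.transform import Rotation as R
o=bot.get_obs();w=bot.snapshot("wrist")
W=np.eye(4);W[:3,:3]=R.from_rotvec(o["orientation"]).as_matrix();W[:3,3]=o["eef_pos"]
w["W"]=W@w["T_tool_cam"];pickle.dump(w,open("w0.pkl","wb"))
im=w["image"][:,:,::-1].copy()
from st import G
for k,v in G.items():
    p=proj(w,[*v,.072],w["W"])[0];print(k,p.round(1));cv2.circle(im,tuple(int(x) for x in p),3,(255,0,255),1)
cv2.imwrite("pics/w0.png",im)
E
```

```text
t1.18 p [0.4112 0.242  0.1984] yawY 26.7 turn 0.3 deg = 0.04 u q6 -0.08 tilt [-0.001  0.001 -1.   ] gap 0.0851 F [-1.   0.2 -0.3]
shift mm [ -0.5  -0.4 -48.4]
g [310.2 175.9]
b [302.2 227.6]
r [295.6 271.6]
y [300.6 307.8]
```

View pics/w0.png

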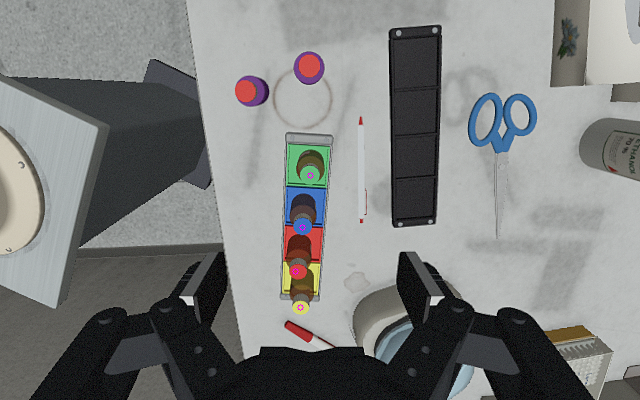

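The pink crosses, which are my computed positions, fall on all four discs: green (310,175), blue (302,227), red (297,271) and yellow (300,307). The vials below them are amber. The things that could be mistaken for the red vial are the two purple vials at (252,90) and (309,67), which stand outside the rack on the bench. I'll check the black rack's pose from this view.

```bash
python3 - <<'E'
from h import *
w=pickle.load(open("w0.pkl","rb"));im=w["image"]
c=np.zeros((400,640),np.uint8); g=im.max(2); roi=(slice(15,240),slice(375,455))
c[roi]=(g[roi]<75)*255; c=cv2.morphologyEx(c,cv2.MORPH_CLOSE,np.ones((7,7)))
k=max(cv2.findContours(c,0,2)[0],key=cv2.contourArea); b=cv2.boxPoints(cv2.minAreaRect(k)); print(b)
P=onplane(w,b,.012,w["W"])[:,:2];print(P.round(4),P.mean(0)); print([np.linalg.norm(P[i]-P[i-1]).round(4) for i in range(4)])
e=[P[i]-P[i-1] for i in range(4)]; print([np.degrees(np.arctan2(-v[0],v[1])).round(1) for v in e])
E
```

```text
[[389.  25.]
 [441.  25.]
 [441. 227.]
 [389. 227.]]
[[0.4183 0.4172]
 [0.469  0.444 ]
 [0.6044 0.2422]
 [0.5418 0.2112]] [0.50834867 0.32868891]
[np.float64(0.2402), np.float64(0.0574), np.float64(0.243), np.float64(0.0698)]
[np.float64(30.9), np.float64(-62.2), np.float64(-146.1), np.float64(116.3)]
```

Emit:
{"api": "arm_command", "payload": {
  "series": [
    [[0,0,-30,0],[0,0,-30,0],[0,0,-30,0],[0,0,-30,0],[0,0,-25,0]]
  ]
}}

```text
t: 1.65
eef_pos: [0.41, 0.2429, 0.052]
orientation: [-1.643, -2.676, 0.001]
wrist_force: [-0.8, 0.7, -0.6]
finger_gap: 0.0856
```

Emit:
{"api": "arm_command", "payload": {
  "series": [
    [[-0.5,-0.5,-16,0],[0,0,-16,0],[0,0,0,0],[0,0,0,0]]
  ]
}}

```text
t: 1.98
eef_pos: [0.41, 0.2421, 0.0212]
orientation: [-1.644, -2.676, 0.002]
wrist_force: [-0.1, -0.6, -0.3]
finger_gap: 0.0854
```

The rack centre from this view is within 2 mm of the other two. TCP is at z 21 mm, so I'll close now.

Emit:
{"api": "arm_command", "payload": {
  "series": [
    [[0,0,0,0],[0,0,0,0],[0,0,0,0],[0,0,0,0],[0,0,0,0]]
  ],
  "claw": 0,
  "grip_force": 30
}}

```text
t: 2.4
eef_pos: [0.4116, 0.2414, 0.0224]
orientation: [1.647, 2.674, 0.002]
wrist_force: [-1.2, 0.0, 1.6]
finger_gap: 0.0258
```

Emit:
{"api": "arm_command", "payload": {
  "series": [
    [[0,0,0,0],[0,0,0,0],[0,0,0,0]]
  ]
}}

```text
t: 2.65
eef_pos: [0.4107, 0.2409, 0.0224]
orientation: [-1.647, -2.675, 0.001]
wrist_force: [-1.9, -0.7, 4.7]
finger_gap: 0.0199
```

The gap is 20 mm, but a body grasp should give 32 mm. I'll look before going on.

```bash
cat > look.py <<'E'
import sys
from workcell import bot
from h import *
from scipy.spatial.transform import Rotation as R
n=sys.argv[1]
o=bot.get_obs();print("t%.2f gap %.4f"%(o["t"],o["finger_gap"]),o["wrist_force"].round(1),o["eef_pos"].round(4))
for c in sys.argv[2:]:
    s=bot.snapshot(c)
    if c=="wrist":
        W=np.eye(4);W[:3,:3]=R.from_rotvec(o["orientation"]).as_matrix();W[:3,3]=o["eef_pos"];s["world_from_camera"]=W@s["T_tool_cam"]
    pickle.dump(s,open(f"{c}{n}.pkl","wb"));im=s["image"][:,:,::-1]
    if c=="side": im=cv2.resize(im[130:330,230:450],None,fx=3,fy=3,interpolation=2)
    if c=="top": im=cv2.resize(im[100:280,200:440],None,fx=3,fy=3,interpolation=2)
    cv2.imwrite(f"pics/{c}{n}.png",im)
E
python3 look.py 1 side wrist
```

```text
t2.65 gap 0.0199 [-1.9 -0.7  4.7] [0.4107 0.2409 0.0224]
```

View pics/side1.png

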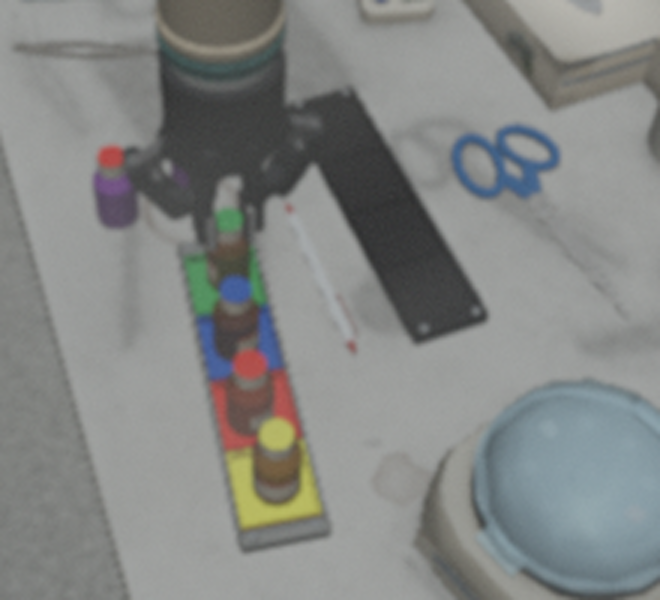

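View pics/wrist1.png

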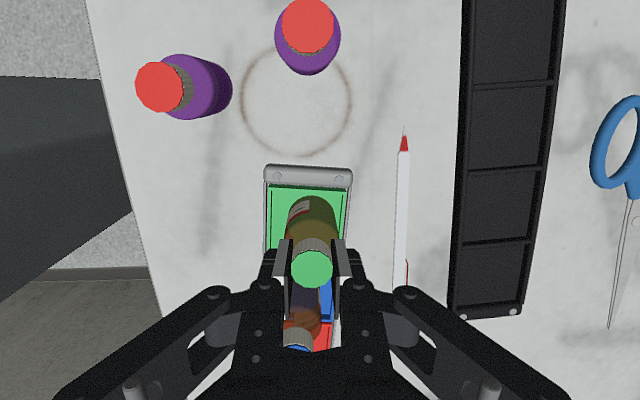

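```bash
python3 - <<'E'
from h import *
for n,hints in(("wrist",(312,268)),):
    w=pickle.load(open("wrist1.pkl","rb"))
    print("disc@72",onplane(w,[(312,268)],.072)); print("TCPpix",proj(w,[.4107,.2409,.0224]),"grasp",proj(w,[.4107,.2409,.0414]),"axis@72",proj(w,[.4107,.2409,.072]),"base",proj(w,[.4107,.2409,.006]))
s=pickle.load(open("side1.pkl","rb")); print(onplane(s,[(230+229/3,130+221/3)],.072), proj(s,[.4107,.2409,.072]),(230+229/3,130+221/3))
im=w["image"][:,:,::-1]; cv2.imwrite("pics/wc.png",cv2.resize(im[170:360,220:410],None,fx=3,fy=3,interpolation=2))
E
```

```text
disc@72 [[0.41073165 0.24316873 0.072     ]]
TCPpix [[310.27558249 227.77519381]] grasp [[310.1313618  241.79577331]] axis@72 [[309.82533848 271.61222447]] base [[310.38014641 217.62214042]]
[[0.41273251 0.24055229 0.072     ]] [[305.39013578 203.38645406]] (306.3333333333333, 203.66666666666669)
```

View pics/wc.png

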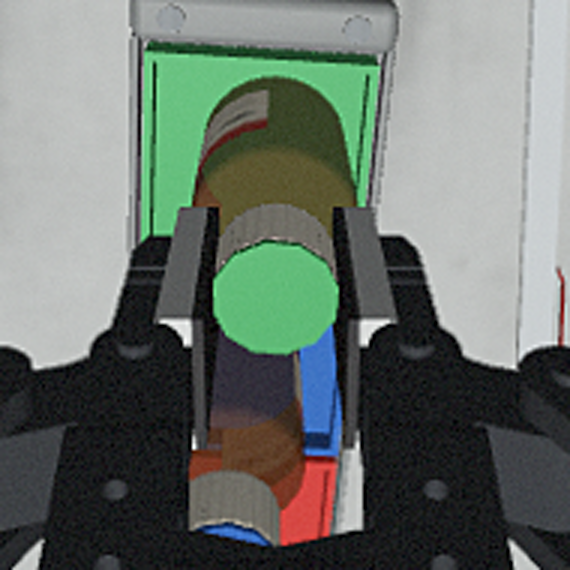

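```bash
python3 - <<'E'
from h import *
w=pickle.load(open("w0.pkl","rb"));T=w["T_tool_cam"];print(T.round(3))
print("open tips px (y,z,x):")
for z in(0,-.013,-.03,-.05):
  for x in(-.011,.011): print(z,x,proj(w,[[x,-.0425,z],[x,.0425,z]],T).round(0).tolist(), "gap20",proj(w,[[x,-.01,z],[x,.01,z]],T).round(0).tolist(),"gap32",proj(w,[[x,-.016,z],[x,.016,z]],T).round(0).tolist())
E
```

```text
[[-0.002  0.948  0.318  0.081]
 [ 1.     0.002  0.001  0.001]
 [ 0.     0.318 -0.948 -0.174]
 [ 0.     0.     0.     1.   ]]
open tips px (y,z,x):
0 -0.011 [[245.0, 243.0], [376.0, 243.0]] gap20 [[295.0, 243.0], [326.0, 243.0]] gap32 [[286.0, 243.0], [335.0, 243.0]]
0 0.011 [[242.0, 212.0], [378.0, 212.0]] gap20 [[294.0, 212.0], [326.0, 212.0]] gap32 [[285.0, 212.0], [336.0, 212.0]]
-0.013 -0.011 [[241.0, 253.0], [380.0, 253.0]] gap20 [[294.0, 253.0], [327.0, 253.0]] gap32 [[284.0, 253.0], [337.0, 253.0]]
-0.013 0.011 [[238.0, 220.0], [383.0, 220.0]] gap20 [[293.0, 220.0], [327.0, 220.0]] gap32 [[283.0, 220.0], [338.0, 220.0]]
-0.03 -0.011 [[234.0, 269.0], [387.0, 268.0]] gap20 [[292.0, 269.0], [328.0, 269.0]] gap32 [[281.0, 269.0], [339.0, 269.0]]
-0.03 0.011 [[230.0, 233.0], [390.0, 233.0]] gap20 [[291.0, 233.0], [329.0, 233.0]] gap32 [[280.0, 233.0], [340.0, 233.0]]
-0.05 -0.011 [[224.0, 291.0], [396.0, 291.0]] gap20 [[290.0, 291.0], [330.0, 291.0]] gap32 [[278.0, 291.0], [342.0, 291.0]]
-0.05 0.011 [[219.0, 252.0], [400.0, 251.0]] gap20 [[288.0, 252.0], [331.0, 252.0]] gap32 [[276.0, 252.0], [344.0, 252.0]]
```

```bash
python3 - <<'E'
from h import *
s=pickle.load(open("side1.pkl","rb"));im=s["image"][:,:,::-1]
a=np.radians(26.7);j=np.array([np.cos(a),np.sin(a)])
c=cv2.resize(im[160:260,255:355],None,fx=6,fy=6,interpolation=2)
for z,col in((.022,(0,0,255)),(.058,(255,0,255))):
  for sg in(-1,1):
    P=np.r_[np.array([.4107,.2409])+sg*j*.010+.011*np.array([j[1],-j[0]]),z]
    p=(proj(s,P)[0]-[255,160])*6; print(z,sg,p.round()); cv2.circle(c,tuple(int(v) for v in p),5,col,2)
cv2.imwrite("pics/sc.png",c)
E
```

```text
0.022 -1 [286. 379.]
0.022 1 [341. 366.]
0.058 -1 [283. 317.]
0.058 1 [340. 304.]
```

View pics/sc.png

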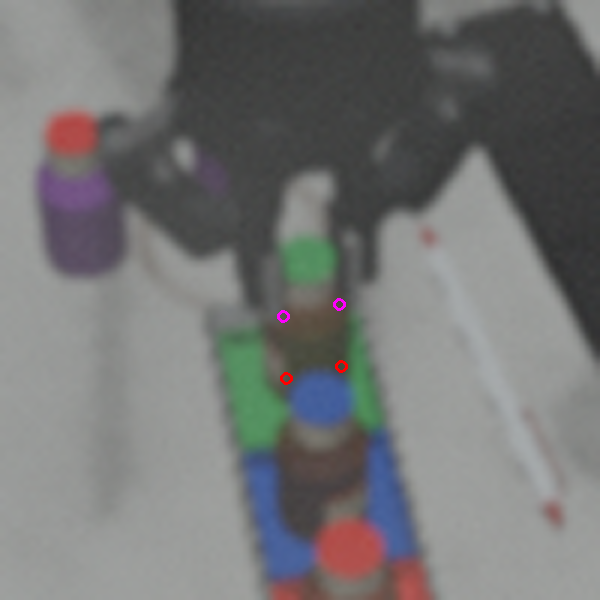

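The side picture and the projected tip points agree. The real fingertips sit near z = 58 mm, about 36 mm behind the reported TCP. The 20 mm gap is therefore a square grip on the 21 mm cap, and the vial is still upright. I'll use that cap grip, firmed up a little, and try a small lift first.

Emit:
{"api": "arm_command", "payload": {
  "series": [
    [[0,0,0,0],[0,0,3,0],[0,0,5,0],[0,0,6,0],[0,0,6,0]]
  ],
  "grip_force": 50
}}

```text
t: 3.17
eef_pos: [0.4113, 0.2413, 0.0423]
orientation: [1.647, 2.675, 0.0]
wrist_force: [0.1, -0.3, -0.1]
finger_gap: 0.0191
```

```bash
python3 look.py 2 wrist side
```

```text
t3.17 gap 0.0191 [ 0.1 -0.3 -0.1] [0.4113 0.2413 0.0423]
```

View pics/wrist2.png

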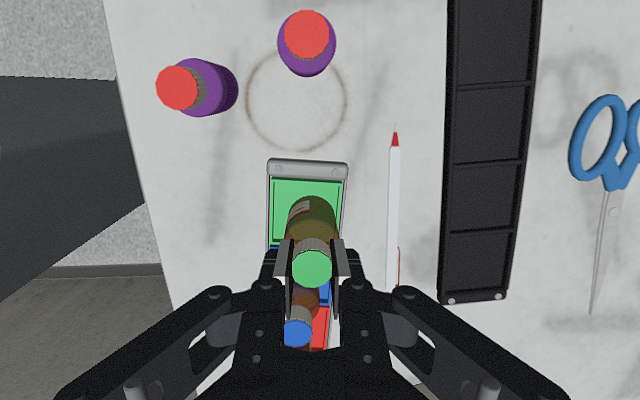

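View pics/side2.png

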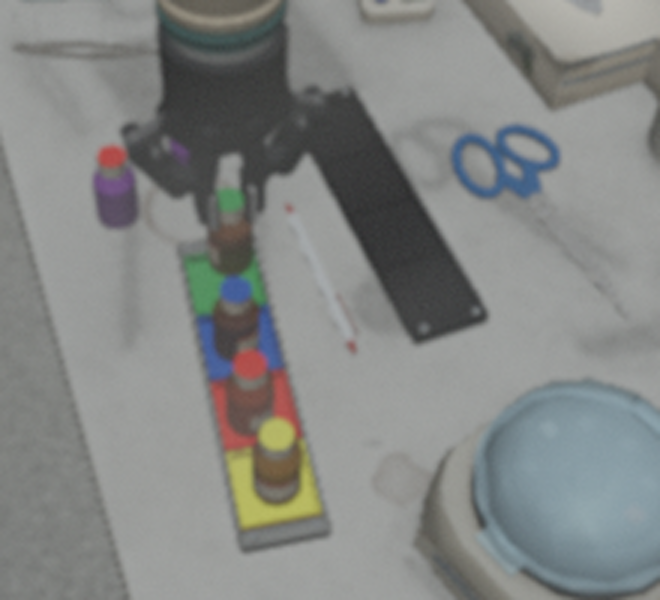

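The vial rises with the hand and stays upright (disc still at (312,268) in the wrist view). I'll carry it to the rightmost black pocket.

Emit:
{"api": "arm_command", "payload": {
  "series": [
    [[0,0,15,0],[0,0,20,0],[0,0,20,0],[10,1,5,0],[18,2,0,0]]
  ]
}}

```text
t: 3.68
eef_pos: [0.4388, 0.2445, 0.1037]
orientation: [1.646, 2.675, 0.003]
wrist_force: [-0.3, -0.8, -0.2]
finger_gap: 0.0189
```

Emit:
{"api": "arm_command", "payload": {
  "series": [
    [[24,3,0,0],[24,3,0,0],[24,3,0,0],[24,3,0,0],[16,1,0,0]]
  ]
}}

```text
t: 4.1
eef_pos: [0.5538, 0.2576, 0.1016]
orientation: [1.647, 2.674, 0.002]
wrist_force: [0.6, 0.4, -0.1]
finger_gap: 0.0191
```

Emit:
{"api": "arm_command", "payload": {
  "series": [
    [[0,0,0,0],[0,0,0,0],[0,0,0,0]]
  ]
}}

```text
t: 4.35
eef_pos: [0.5497, 0.257, 0.1012]
orientation: [-1.647, -2.674, 0.003]
wrist_force: [0.0, -0.7, -0.3]
finger_gap: 0.0188
```

```bash
python3 st.py g D 0.023; python3 look.py 3 wrist
```

```text
t4.35 p [0.5497 0.257  0.1012] yawY 26.7 turn 0.3 deg = 0.04 u q6 -0.14 tilt [-0.002 -0.001 -1.   ] gap 0.0188 F [ 0.  -0.7 -0.3]
shift mm [  1.2   0.3 -78.2]
t4.35 gap 0.0188 [ 0.  -0.7 -0.3] [0.5497 0.257  0.1012]
```

View pics/wrist3.png

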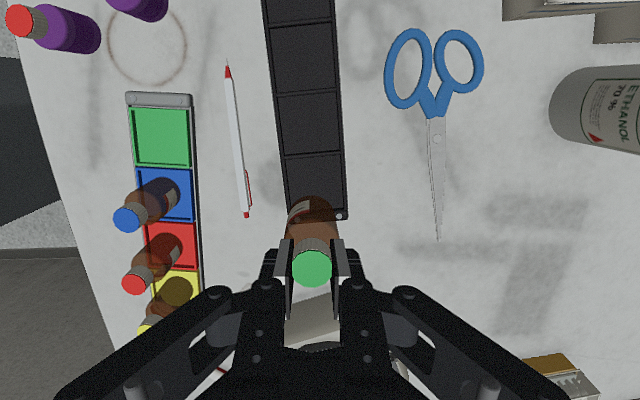

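```bash
python3 - <<'E'
from h import *
from st import D
w=pickle.load(open("wrist3.pkl","rb"))
for k in D: print(k,proj(w,[*D[k],.012]).round(1))
print(onplane(w,[(314,183),(310,123),(302,66)],.012).round(4))
E
```

```text
g [[312.2 186.7]]
b [[306.4 127.1]]
r [[299.8  60.3]]
y [[292.6 -13.6]]
[[0.5508 0.2612 0.012 ]
 [0.5235 0.3076 0.012 ]
 [0.4972 0.3458 0.012 ]]
```

Emit:
{"api": "arm_command", "payload": {
  "series": [
    [[1,0,-25,0],[0,0,-25,0],[0,0,-15,0],[0,0,-7,0],[0,0,0,0]]
  ]
}}

```text
t: 4.82
eef_pos: [0.5498, 0.2568, 0.0282]
orientation: [-1.646, -2.673, 0.005]
wrist_force: [-0.3, -0.2, 0.0]
finger_gap: 0.0189
```

Emit:
{"api": "arm_command", "payload": {
  "series": [
    [[1,1.5,0,0],[0,0,-2,0],[0,0,-2,0],[0,0,-1,0],[0,0,0,0]]
  ]
}}

```text
t: 5.23
eef_pos: [0.5534, 0.2588, 0.0251]
orientation: [1.647, 2.675, 0.001]
wrist_force: [-0.1, 0.5, -0.1]
finger_gap: 0.0192
```

Emit:
{"api": "arm_command", "payload": {
  "series": [
    [[0,0,0,0],[0,0,0,0]]
  ]
}}

```text
t: 5.4
eef_pos: [0.5533, 0.2588, 0.0249]
orientation: [1.647, 2.675, 0.001]
wrist_force: [-0.4, -0.3, -1.2]
finger_gap: 0.0193
```

Emit:
{"api": "arm_command", "payload": {
  "series": [
    [[-1.5,0,-1,0],[0,0,-1,0],[0,0,0,0],[0,0,0,0]]
  ]
}}

```text
t: 5.73
eef_pos: [0.5516, 0.2588, 0.0227]
orientation: [-1.647, -2.675, 0.0]
wrist_force: [0.4, 1.3, -1.0]
finger_gap: 0.0194
```

Emit:
{"api": "arm_command", "payload": {
  "series": [
    [[0,0,0,0],[0,0,0,0],[0,0,0,0],[0,0,0,0],[0,0,0,0]]
  ],
  "claw": 0.5
}}

```text
t: 6.15
eef_pos: [0.5518, 0.2588, 0.0228]
orientation: [1.647, 2.675, 0.0]
wrist_force: [-0.1, -0.2, -0.2]
finger_gap: 0.0429
```

Emit:
{"api": "arm_command", "payload": {
  "series": [
    [[0,0,0,0],[0,0,20,0],[0,0,25,0],[0,0,30,0],[0,0,30,0]]
  ],
  "claw": 1
}}

```text
t: 6.57
eef_pos: [0.5511, 0.2586, 0.1284]
orientation: [-1.647, -2.674, 0.002]
wrist_force: [1.0, -0.3, 0.1]
finger_gap: 0.0854
```

```bash
python3 look.py 4 wrist side; python3 st.py b G 0.15
```

```text
t6.57 gap 0.0854 [ 1.  -0.3  0.1] [0.5511 0.2586 0.1284]
t6.67 p [0.5555 0.2601 0.1334] yawY 26.8 turn 0.2 deg = 0.04 u q6 -0.14 tilt [ 0.011  0.004 -1.   ] gap 0.0856 F [ 0.8 -0.1  0.4]
shift mm [-126.5  -74.9   16.6]
```

View pics/wrist4.png

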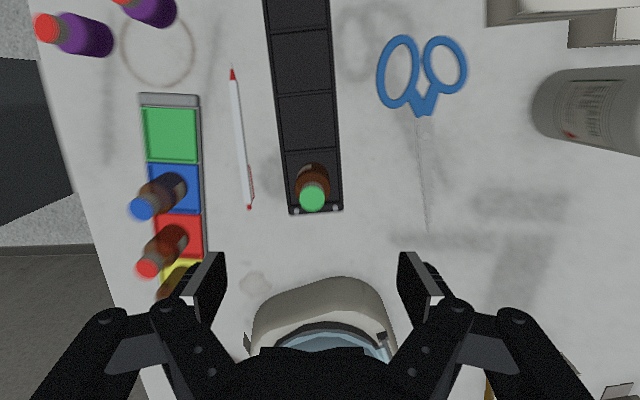

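View pics/side4.png

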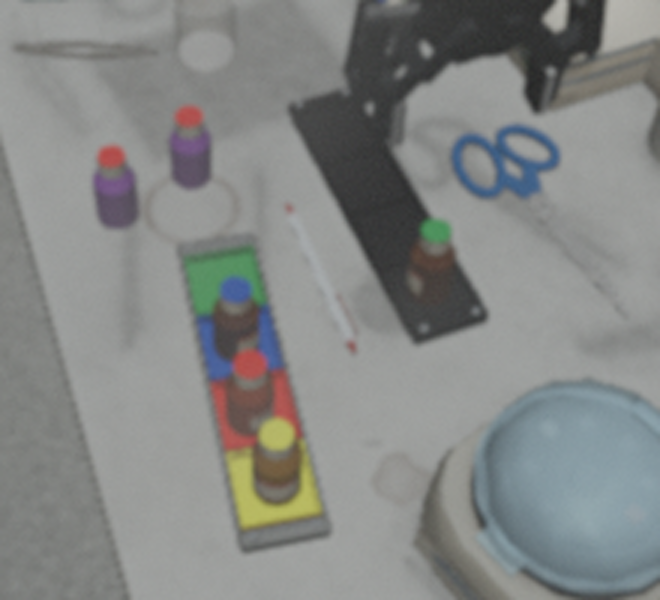

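Green stands upright in the rightmost pocket: wrist (312,198), side crop (435,231). Next is blue.

Emit:
{"api": "arm_command", "payload": {
  "series": [
    [[-20,-12,0,0],[-27,-16,0,0],[-27,-16,0,0],[-27,-16,0,0],[-25,-15,0,0]]
  ]
}}

```text
t: 7.08
eef_pos: [0.4234, 0.1828, 0.1269]
orientation: [-1.647, -2.674, 0.002]
wrist_force: [0.5, -0.5, 0.6]
finger_gap: 0.086
```

Emit:
{"api": "arm_command", "payload": {
  "series": [
    [[0,0,0,0],[0,0,0,0],[0,0,0,0]]
  ]
}}

```text
t: 7.33
eef_pos: [0.4265, 0.184, 0.1278]
orientation: [1.647, 2.674, 0.002]
wrist_force: [0.3, 0.8, -0.0]
finger_gap: 0.0853
```

```bash
python3 look.py 5 wrist;python3 st.py b G 0.0225; python3 - <<'E'
from h import *
w=pickle.load(open("wrist5.pkl","rb"));im=w["image"].copy()
h=cv2.cvtColor(im,cv2.COLOR_RGB2HSV)
for n,lo,hi in(("g",50,75),("b",100,118),("r",0,6),("y",25,33)):
    m=cv2.inRange(h,(lo,130,110),(hi,255,255));N,L,S,C=cv2.connectedComponentsWithStats(m)
    for i in range(1,N):
        if S[i,4]>150: print(n,C[i].round(1),S[i,4],onplane(w,[C[i]],.072)[0].round(4))
E
```

```text
t7.33 gap 0.0853 [ 0.3  0.8 -0. ] [0.4265 0.184  0.1278]
t7.38 p [0.4269 0.1842 0.1279] yawY 26.7 turn 0.3 deg = 0.04 u q6 -0.21 tilt [ 0.002  0.001 -1.   ] gap 0.0856 F [ 0.2 -1.1  0.7]
shift mm [   2.1    1.  -105.4]
g [488.7 184.6] 295 [0.5513 0.2598 0.072 ]
b [565.6  67.8] 2666 [0.5505 0.3613 0.072 ]
b [315.8 177.8] 1708 [0.4225 0.2014 0.072 ]
r [236.9   8.2] 474 [0.3199 0.2848 0.072 ]
r [315.3 220.6] 1054 [0.4389 0.1683 0.072 ]
r [307.4 258.8] 373 [0.4491 0.1328 0.072 ]
r [305.9 337. ] 269 [0.4867 0.0536 0.072 ]
```

View pics/wrist5.png

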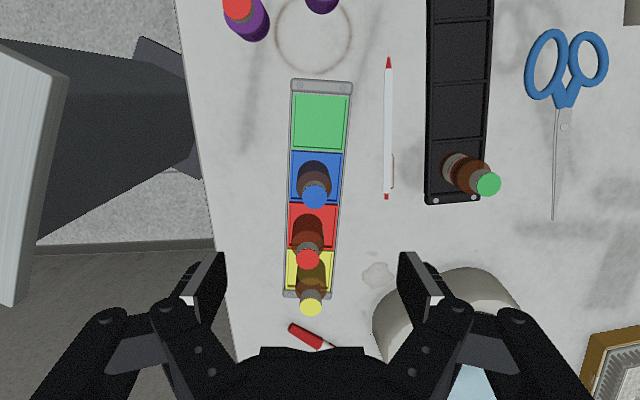

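Green now measures (0.551, 0.260), within 3 mm of the pocket centre. The red disc measures (0.449, 0.133), within 3 mm of the first estimate. I'll descend on blue.

Emit:
{"api": "arm_command", "payload": {
  "series": [
    [[2,1,-25,0],[0,0,-30,0],[0,0,-25,0],[0,0,-15,0],[0,0,-10,0]]
  ]
}}

```text
t: 7.8
eef_pos: [0.4277, 0.185, 0.0204]
orientation: [-1.646, -2.674, 0.003]
wrist_force: [-0.6, -0.1, 0.6]
finger_gap: 0.0855
```

Emit:
{"api": "arm_command", "payload": {
  "series": [
    [[0,0,0,0],[0,0,0,0]]
  ]
}}

```text
t: 7.97
eef_pos: [0.4284, 0.1851, 0.0221]
orientation: [-1.647, -2.675, 0.001]
wrist_force: [-0.1, 0.5, 0.5]
finger_gap: 0.0853
```

```bash
python3 st.py b G 0.0225; python3 look.py 6 wrist
```

```text
t7.97 p [0.4284 0.1851 0.0221] yawY 26.8 turn 0.2 deg = 0.04 u q6 -0.21 tilt [-0.001 -0.    -1.   ] gap 0.0853 F [-0.1  0.5  0.5]
shift mm [0.6 0.1 0.4]
t7.97 gap 0.0853 [-0.1  0.5  0.5] [0.4284 0.1851 0.0221]
```

View pics/wrist6.png

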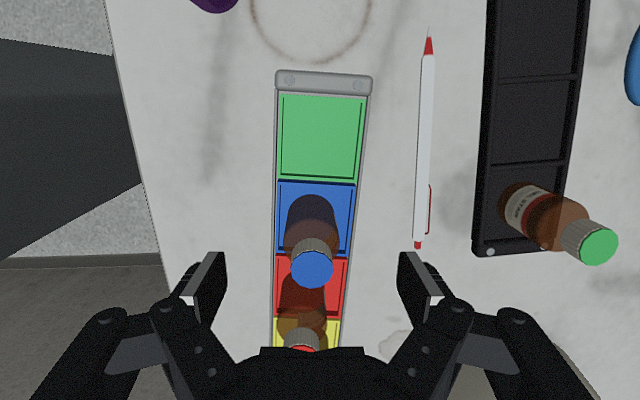

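The blue disc is at (312,269), the same place green was when gripped. Closing.

Emit:
{"api": "arm_command", "payload": {
  "series": [
    [[0,0,0,0],[0,0,0,0],[0,0,0,0],[0,0,0,0],[0,0,0,0]]
  ],
  "claw": 0,
  "grip_force": 50
}}

```text
t: 8.43
eef_pos: [0.428, 0.1848, 0.0232]
orientation: [1.647, 2.674, 0.001]
wrist_force: [-0.2, 0.3, 0.2]
finger_gap: 0.0256
```

Emit:
{"api": "arm_command", "payload": {
  "series": [
    [[0,0,0,0],[0,0,0,0],[0,0,0,0],[0,0,3,0],[0,0,7,0]]
  ]
}}

```text
t: 8.85
eef_pos: [0.4266, 0.1844, 0.0322]
orientation: [-1.647, -2.674, 0.003]
wrist_force: [-0.3, -0.3, -1.1]
finger_gap: 0.0189
```

Emit:
{"api": "arm_command", "payload": {
  "series": [
    [[0,0,15,0],[0,0,20,0],[0,0,25,0],[0,0,10,0],[0,0,0,0]]
  ]
}}

```text
t: 9.27
eef_pos: [0.4298, 0.1853, 0.1055]
orientation: [1.645, 2.672, 0.007]
wrist_force: [0.0, 0.0, -1.4]
finger_gap: 0.0187
```

```bash
python3 st.py b D 0.023; python3 look.py 7 wrist
```

```text
t9.27 p [0.4298 0.1853 0.1055] yawY 26.7 turn 0.3 deg = 0.04 u q6 -0.21 tilt [ 0.006  0.002 -1.   ] gap 0.0187 F [ 0.   0.  -1.4]
shift mm [ 92.6 117.8 -82.5]
t9.27 gap 0.0187 [ 0.   0.  -1.4] [0.4298 0.1853 0.1055]
```

View pics/wrist7.png

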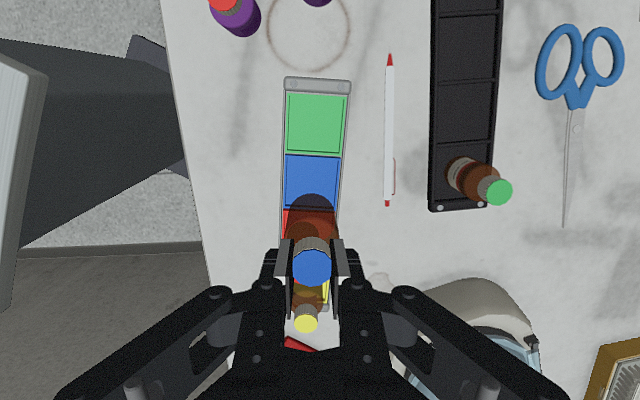

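Emit:
{"api": "arm_command", "payload": {
  "series": [
    [[12,15,0,0],[20,26,0,0],[20,26,0,0],[20,26,0,0],[21,26,0,0]]
  ]
}}

```text
t: 9.73
eef_pos: [0.5202, 0.3044, 0.101]
orientation: [-1.647, -2.673, 0.004]
wrist_force: [0.7, -0.8, -0.3]
finger_gap: 0.0188
```

Emit:
{"api": "arm_command", "payload": {
  "series": [
    [[0,0,0,0],[0,0,0,0],[0,0,0,0],[0,0,0,0]]
  ]
}}

```text
t: 10.07
eef_pos: [0.5191, 0.3025, 0.1017]
orientation: [-1.647, -2.673, 0.004]
wrist_force: [0.7, -0.8, -0.5]
finger_gap: 0.0189
```

```bash
python3 st.py b D 0.023
```

```text
t10.07 p [0.5191 0.3025 0.1017] yawY 26.7 turn 0.3 deg = 0.05 u q6 -0.05 tilt [-0.003 -0.001 -1.   ] gap 0.0189 F [ 0.7 -0.8 -0.5]
shift mm [  3.2   0.6 -78.7]
```

Emit:
{"api": "arm_command", "payload": {
  "series": [
    [[3,2,-20,0],[0,0,-25,0],[0,0,-18,0],[0,0,-9,0],[0,0,0,0]]
  ]
}}

```text
t: 10.48
eef_pos: [0.5213, 0.3041, 0.0287]
orientation: [-1.647, -2.672, 0.007]
wrist_force: [-0.8, -0.5, 0.2]
finger_gap: 0.0187
```

Emit:
{"api": "arm_command", "payload": {
  "series": [
    [[0,0,0,0],[0,0,0,0],[0,0,0,0]]
  ]
}}

```text
t: 10.73
eef_pos: [0.5247, 0.3061, 0.0322]
orientation: [1.647, 2.673, 0.004]
wrist_force: [0.9, 0.4, -0.5]
finger_gap: 0.0186
```

```bash
python3 st.py b D 0.0235;python3 look.py 8 wrist
```

```text
t10.73 p [0.5247 0.3061 0.0322] yawY 26.7 turn 0.3 deg = 0.04 u q6 -0.05 tilt [ 0.003  0.001 -1.   ] gap 0.0186 F [ 0.9  0.4 -0.5]
shift mm [-2.4 -3.  -8.7]
t10.73 gap 0.0186 [ 0.9  0.4 -0.5] [0.5247 0.3061 0.0322]
```

View pics/wrist8.png

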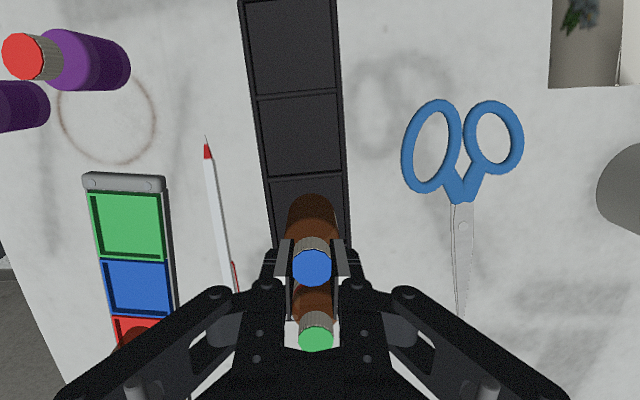

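Emit:
{"api": "arm_command", "payload": {
  "series": [
    [[-1.5,-1.5,-5,0],[0,0,-3,0],[0,0,-1,0],[0,0,0,0],[0,0,0,0]]
  ]
}}

```text
t: 11.2
eef_pos: [0.5224, 0.3043, 0.0233]
orientation: [1.647, 2.674, 0.001]
wrist_force: [-2.0, -0.8, 8.1]
finger_gap: 0.0188
```

Emit:
{"api": "arm_command", "payload": {
  "series": [
    [[0,0,0,0],[0,0,0,0],[0,0,0,0]]
  ]
}}

```text
t: 11.45
eef_pos: [0.5224, 0.3043, 0.0232]
orientation: [1.647, 2.674, 0.001]
wrist_force: [-1.0, -1.6, 8.2]
finger_gap: 0.0186
```

There is 8 N of contact, so blue is seated. Releasing.

Emit:
{"api": "arm_command", "payload": {
  "series": [
    [[0,0,0.5,0],[0,0,0,0],[0,0,0,0],[0,0,0,0],[0,0,0,0]]
  ],
  "claw": 0.5
}}

```text
t: 11.87
eef_pos: [0.522, 0.3042, 0.0219]
orientation: [-1.647, -2.675, 0.001]
wrist_force: [0.8, -0.2, 0.3]
finger_gap: 0.0427
```

Emit:
{"api": "arm_command", "payload": {
  "series": [
    [[0,0,0,0],[0,0,20,0],[0,0,25,0],[0,0,30,0],[0,0,30,0]]
  ],
  "claw": 1
}}

```text
t: 12.28
eef_pos: [0.5216, 0.304, 0.1277]
orientation: [-1.647, -2.674, 0.002]
wrist_force: [0.5, -0.2, -0.6]
finger_gap: 0.0855
```

Emit:
{"api": "arm_command", "payload": {
  "series": [
    [[0,0,0,0],[0,0,0,0],[0,0,0,0]]
  ]
}}

```text
t: 12.53
eef_pos: [0.5217, 0.304, 0.1267]
orientation: [-1.647, -2.675, 0.001]
wrist_force: [-0.1, -0.0, 0.3]
finger_gap: 0.0852
```

```bash
python3 st.py r G 0.128;python3 look.py 9 wrist
```

```text
t12.53 p [0.5217 0.304  0.1267] yawY 26.7 turn 0.3 deg = 0.04 u q6 -0.05 tilt [-0.001 -0.    -1.   ] gap 0.0852 F [-0.1 -0.   0.3]
shift mm [ -74.9 -172.6    1.3]
t12.53 gap 0.0852 [-0.1 -0.   0.3] [0.5217 0.304  0.1267]
```

View pics/wrist9.png

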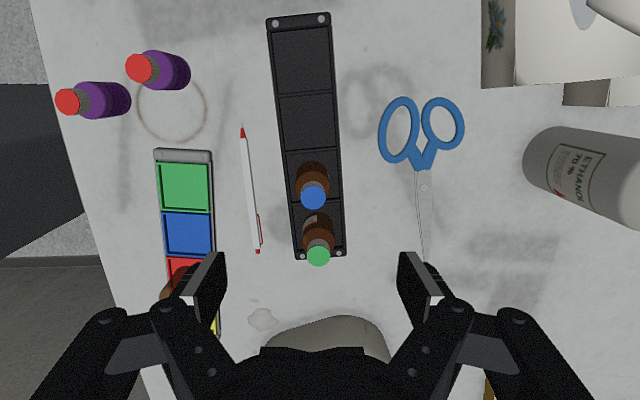

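Blue (313,195) and green (318,255) both stand upright in their pockets. Next is red.

Emit:
{"api": "arm_command", "payload": {
  "series": [
    [[-8,-20,0,0],[-14,-32,0,0],[-14,-32,0,0],[-14,-32,0,0],[-14,-32,0,0]]
  ]
}}

```text
t: 13.0
eef_pos: [0.456, 0.1548, 0.1254]
orientation: [-1.645, -2.673, 0.004]
wrist_force: [0.1, -0.8, 0.4]
finger_gap: 0.0852
```

Emit:
{"api": "arm_command", "payload": {
  "series": [
    [[-10,-24,0,0],[0,0,0,0],[0,0,0,0],[0,0,0,0],[0,0,0,0]]
  ]
}}

```text
t: 13.42
eef_pos: [0.4487, 0.1331, 0.1268]
orientation: [-1.646, -2.675, -0.0]
wrist_force: [0.1, -0.4, 0.6]
finger_gap: 0.0858
```

```bash
python3 st.py r G 0.0225;python3 look.py 10 wrist
```

```text
t13.42 p [0.4487 0.1331 0.1268] yawY 26.8 turn 0.2 deg = 0.04 u q6 -0.33 tilt [-0.  0. -1.] gap 0.0858 F [ 0.1 -0.4  0.6]
shift mm [  -1.9   -1.7 -104.3]
t13.42 gap 0.0858 [ 0.1 -0.4  0.6] [0.4487 0.1331 0.1268]
```

View pics/wrist10.png

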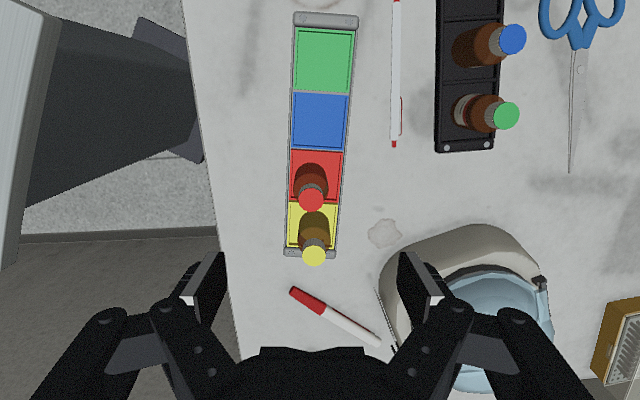

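```bash
python3 - <<'E'
from h import *
w=pickle.load(open("wrist10.pkl","rb"));print(onplane(w,[(311,200),(314,256),(506,116),(513,39)],.072).round(4))
E
```

```text
[[0.4494 0.1324 0.072 ]
 [0.4748 0.0876 0.072 ]
 [0.5514 0.2594 0.072 ]
 [0.5234 0.3056 0.072 ]]
```

Emit:
{"api": "arm_command", "payload": {
  "series": [
    [[-1,-1,-25,0],[0,0,-30,0],[0,0,-25,0],[0,0,-15,0],[0,0,-9,0]]
  ]
}}

```text
t: 13.88
eef_pos: [0.446, 0.1319, 0.021]
orientation: [-1.644, -2.674, 0.003]
wrist_force: [-0.2, -0.1, 0.9]
finger_gap: 0.0855
```

Emit:
{"api": "arm_command", "payload": {
  "series": [
    [[0,0,0,0],[0,0,0,0],[0,0,0,0]]
  ]
}}

```text
t: 14.13
eef_pos: [0.4484, 0.1317, 0.0241]
orientation: [1.646, 2.674, 0.002]
wrist_force: [-0.3, -0.2, 0.1]
finger_gap: 0.0853
```

```bash
python3 st.py r G 0.0225;python3 look.py 11 wrist
```

```text
t14.13 p [0.4484 0.1317 0.0241] yawY 26.8 turn 0.2 deg = 0.04 u q6 -0.33 tilt [ 0.002  0.    -1.   ] gap 0.0853 F [-0.3 -0.2  0.1]
shift mm [-1.6 -0.3 -1.6]
t14.13 gap 0.0853 [-0.3 -0.2  0.1] [0.4484 0.1317 0.0241]
```

View pics/wrist11.png

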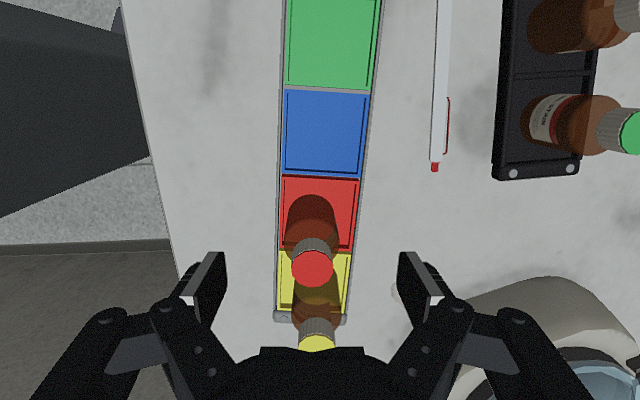

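The red disc is centred at (312,268). Closing and lifting.

Emit:
{"api": "arm_command", "payload": {
  "series": [
    [[0,0,-1,0],[0,0,0,0],[0,0,0,0],[0,0,0,0],[0,0,0,0]]
  ],
  "claw": 0,
  "grip_force": 50
}}

```text
t: 14.6
eef_pos: [0.4473, 0.1312, 0.0225]
orientation: [1.647, 2.675, 0.001]
wrist_force: [0.2, -0.7, 1.0]
finger_gap: 0.0257
```

Emit:
{"api": "arm_command", "payload": {
  "series": [
    [[0,0,0,0],[0,0,0,0],[0,0,0,0],[0,0,3,0],[0,0,7,0]]
  ]
}}

```text
t: 15.02
eef_pos: [0.4458, 0.131, 0.0316]
orientation: [-1.646, -2.673, 0.003]
wrist_force: [-0.2, -0.2, -0.2]
finger_gap: 0.019
```

Emit:
{"api": "arm_command", "payload": {
  "series": [
    [[0,0,15,0],[0,0,20,0],[0,0,25,0],[0,0,10,0],[0,0,0,0]]
  ]
}}

```text
t: 15.43
eef_pos: [0.4491, 0.1315, 0.1049]
orientation: [1.645, 2.671, 0.005]
wrist_force: [-0.7, 0.2, 0.4]
finger_gap: 0.0189
```

Emit:
{"api": "arm_command", "payload": {
  "series": [
    [[0,0,0,0],[0,0,0,0]]
  ]
}}

```text
t: 15.6
eef_pos: [0.4462, 0.1311, 0.1015]
orientation: [-1.647, -2.674, 0.002]
wrist_force: [-0.9, -0.5, -1.2]
finger_gap: 0.019
```

```bash
python3 st.py r D 0.023; python3 look.py 12 wrist
```

```text
t15.60 p [0.4462 0.1311 0.1015] yawY 26.7 turn 0.3 deg = 0.04 u q6 -0.33 tilt [-0.002 -0.    -1.   ] gap 0.0190 F [-0.9 -0.5 -1.2]
shift mm [ 47.5 217.8 -78.5]
t15.60 gap 0.0190 [-0.9 -0.5 -1.2] [0.4462 0.1311 0.1015]
```

View pics/wrist12.png

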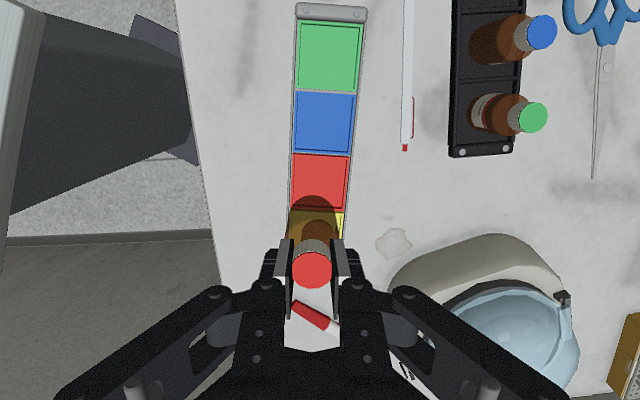

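Emit:
{"api": "arm_command", "payload": {
  "series": [
    [[4,18,0,0],[7,31,0,0],[7,31,0,0],[7,31,0,0],[7,31,0,0]]
  ]
}}

```text
t: 16.07
eef_pos: [0.4785, 0.2742, 0.1008]
orientation: [-1.647, -2.673, 0.004]
wrist_force: [-0.1, -0.2, 0.0]
finger_gap: 0.0188
```

Emit:
{"api": "arm_command", "payload": {
  "series": [
    [[7,31,0,0],[7,31,0,0],[2,15,0,0],[0,0,0,0],[0,0,0,0]]
  ]
}}

```text
t: 16.48
eef_pos: [0.4941, 0.3497, 0.1008]
orientation: [-1.645, -2.675, 0.006]
wrist_force: [-0.1, 0.6, -0.9]
finger_gap: 0.0186
```

Emit:
{"api": "arm_command", "payload": {
  "series": [
    [[0,0,0,0],[0,0,0,0],[0,0,0,0],[0,0,0,0]]
  ]
}}

```text
t: 16.82
eef_pos: [0.4952, 0.3491, 0.1025]
orientation: [1.649, 2.674, -0.0]
wrist_force: [-0.3, 0.3, -0.8]
finger_gap: 0.019
```

```bash
python3 st.py r D 0.0235; python3 look.py 13 wrist
```

```text
t16.82 p [0.4952 0.3491 0.1025] yawY 26.7 turn 0.3 deg = 0.05 u q6 0.03 tilt [ 0. -0. -1.] gap 0.0190 F [-0.3  0.3 -0.8]
shift mm [ -1.5  -0.2 -79. ]
t16.82 gap 0.0190 [-0.3  0.3 -0.8] [0.4952 0.3491 0.1025]
```

View pics/wrist13.png

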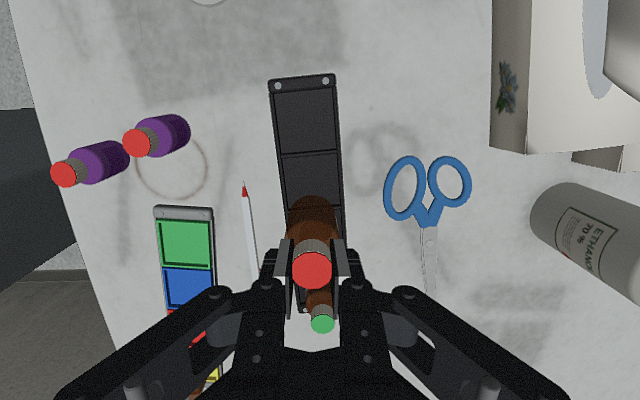

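```bash
python3 - <<'E'
from h import *
from st import D
w=pickle.load(open("wrist13.pkl","rb"))
for k in "ry":print(k,proj(w,[*D[k],.012]).round(1))
cv2.imwrite("pics/c13.png",cv2.resize(w["image"][60:260,240:380,::-1],None,fx=3,fy=3))
E
```

```text
r [[309.1 185.4]]
y [[303.  126.1]]
```

View pics/c13.png

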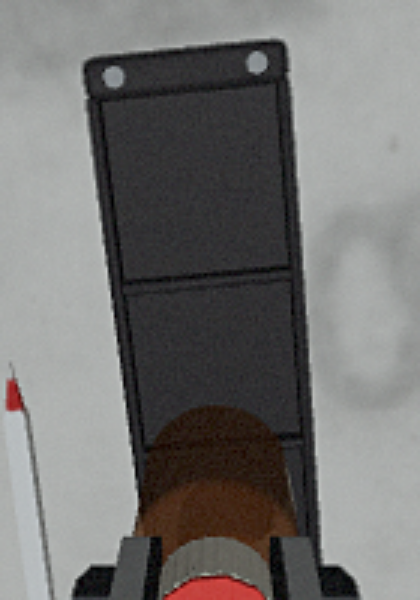

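Emit:
{"api": "arm_command", "payload": {
  "series": [
    [[-1,1.5,-20,0],[0,0,-25,0],[0,0,-18,0],[0,0,-8,0],[0,0,0,0]]
  ]
}}

```text
t: 17.28
eef_pos: [0.4928, 0.3506, 0.0294]
orientation: [-1.647, -2.673, 0.006]
wrist_force: [-0.0, -0.1, -0.6]
finger_gap: 0.0188
```

Emit:
{"api": "arm_command", "payload": {
  "series": [
    [[0,0,-3,0],[0,0,-2,0],[0,0,0,0],[0,0,0,0],[0,0,0,0]]
  ]
}}

```text
t: 17.7
eef_pos: [0.4947, 0.3521, 0.027]
orientation: [1.647, 2.674, 0.002]
wrist_force: [0.7, -0.0, -0.1]
finger_gap: 0.0189
```

Emit:
{"api": "arm_command", "payload": {
  "series": [
    [[0,0,-1,0],[0,0,-1,0],[0,0,-1,0],[0,0,-1,0],[0,0,0,0]]
  ]
}}

```text
t: 18.12
eef_pos: [0.4943, 0.3519, 0.0227]
orientation: [1.647, 2.675, 0.001]
wrist_force: [-0.4, -0.4, 2.5]
finger_gap: 0.019
```

Emit:
{"api": "arm_command", "payload": {
  "series": [
    [[0,0,0,0],[0,0,0,0]]
  ]
}}

```text
t: 18.28
eef_pos: [0.4944, 0.3519, 0.0226]
orientation: [1.647, 2.675, 0.001]
wrist_force: [0.1, 0.1, 4.7]
finger_gap: 0.0188
```

Red is seated (4.7 N of contact). Releasing and raising.

Emit:
{"api": "arm_command", "payload": {
  "series": [
    [[0,0,0.5,0],[0,0,0,0],[0,0,0,0],[0,0,0,0],[0,0,0,0]]
  ],
  "claw": 0.5
}}

```text
t: 18.7
eef_pos: [0.4941, 0.3517, 0.0225]
orientation: [-1.647, -2.675, 0.0]
wrist_force: [-0.1, 0.2, -0.5]
finger_gap: 0.0426
```

Emit:
{"api": "arm_command", "payload": {
  "series": [
    [[0,0,0,0],[0,0,20,0],[0,0,25,0],[0,0,30,0],[0,0,30,0]]
  ],
  "claw": 1
}}

```text
t: 19.12
eef_pos: [0.4937, 0.3515, 0.1283]
orientation: [-1.647, -2.674, 0.002]
wrist_force: [-0.3, 0.6, 0.1]
finger_gap: 0.0851
```

Emit:
{"api": "arm_command", "payload": {
  "series": [
    [[0,0,0,0],[0,0,0,0],[0,0,0,0]]
  ]
}}

```text
t: 19.37
eef_pos: [0.4937, 0.3515, 0.1273]
orientation: [-1.647, -2.675, 0.001]
wrist_force: [-0.4, -0.1, -0.8]
finger_gap: 0.0857
```

```bash
python3 st.py y G 0.128;python3 look.py 14 wrist
```

```text
t19.37 p [0.4937 0.3515 0.1273] yawY 26.7 turn 0.3 deg = 0.04 u q6 0.04 tilt [-0.001 -0.    -1.   ] gap 0.0857 F [-0.4 -0.1 -0.8]
shift mm [ -19.2 -263.8    0.7]
t19.37 gap 0.0857 [-0.4 -0.1 -0.8] [0.4937 0.3515 0.1273]
```

View pics/wrist14.png

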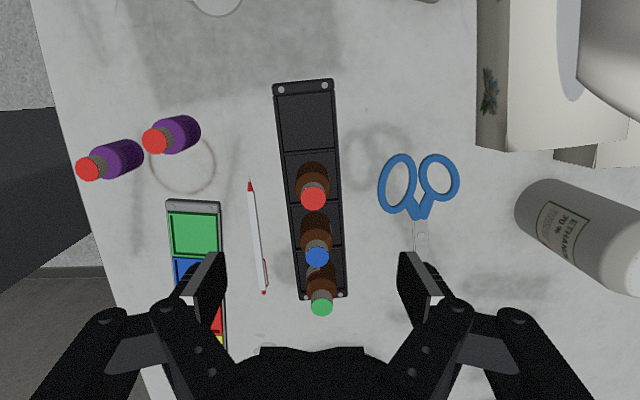

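Red (313,197), blue (317,257) and green (321,305) all stand upright in their pockets. Next is yellow.

Emit:
{"api": "arm_command", "payload": {
  "series": [
    [[-1,-20,0,0],[-2,-30,0,0],[-2,-30,0,0],[-2,-30,0,0],[-2,-30,0,0]]
  ]
}}

```text
t: 19.83
eef_pos: [0.4837, 0.2102, 0.1259]
orientation: [-1.645, -2.674, 0.004]
wrist_force: [0.3, -0.4, 0.9]
finger_gap: 0.0856
```

Emit:
{"api": "arm_command", "payload": {
  "series": [
    [[-2,-30,0,0],[-2,-30,0,0],[-2,-30,0,0],[-2,-20,0,0],[-2,-14,0,0]]
  ]
}}

```text
t: 20.25
eef_pos: [0.4736, 0.0856, 0.1261]
orientation: [-1.648, -2.671, 0.004]
wrist_force: [0.2, 0.1, -0.7]
finger_gap: 0.0853
```

Emit:
{"api": "arm_command", "payload": {
  "series": [
    [[0,0,0,0],[0,0,0,0],[0,0,0,0],[0,0,0,0]]
  ]
}}

```text
t: 20.58
eef_pos: [0.475, 0.0886, 0.1272]
orientation: [-1.646, -2.675, 0.0]
wrist_force: [-0.5, 0.7, -0.4]
finger_gap: 0.0855
```

```bash
python3 st.py y G 0.0225
```

```text
t20.58 p [0.475  0.0886 0.1272] yawY 26.8 turn 0.2 deg = 0.03 u q6 -0.43 tilt [-0.001  0.    -1.   ] gap 0.0855 F [-0.5  0.7 -0.4]
shift mm [  -0.5   -0.9 -104.7]
```

```bash
python3 look.py 15 wrist side; python3 - <<'E'
from h import *
t=pickle.load(open("top0.pkl","rb"))
for z in(0,.04,.08): print(z,onplane(t,[(348,98),(360,122),(385,134),(408,132),(428,105)],z).round(3).tolist())
E
```

```text
t20.58 gap 0.0855 [-0.5  0.7 -0.4] [0.475  0.0886 0.1272]
0 [[0.662, 0.172, 0.0], [0.605, 0.145, 0.0], [0.577, 0.09, 0.0], [0.582, 0.039, 0.0], [0.646, -0.008, 0.0]]
0.04 [[0.644, 0.174, 0.04], [0.59, 0.149, 0.04], [0.563, 0.096, 0.04], [0.568, 0.047, 0.04], [0.629, 0.002, 0.04]]
0.08 [[0.627, 0.177, 0.08], [0.574, 0.152, 0.08], [0.549, 0.102, 0.08], [0.554, 0.055, 0.08], [0.612, 0.013, 0.08]]
```

View pics/wrist15.png

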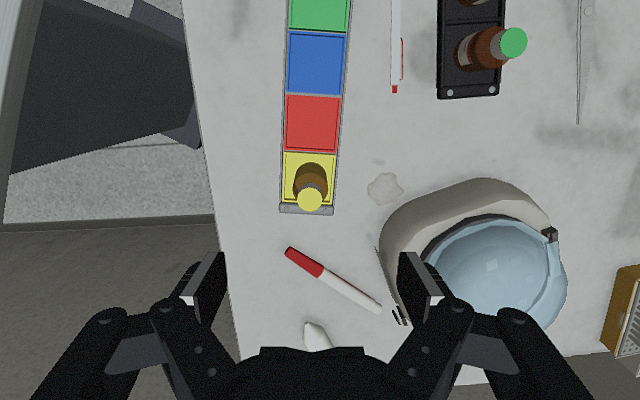

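View pics/side15.png

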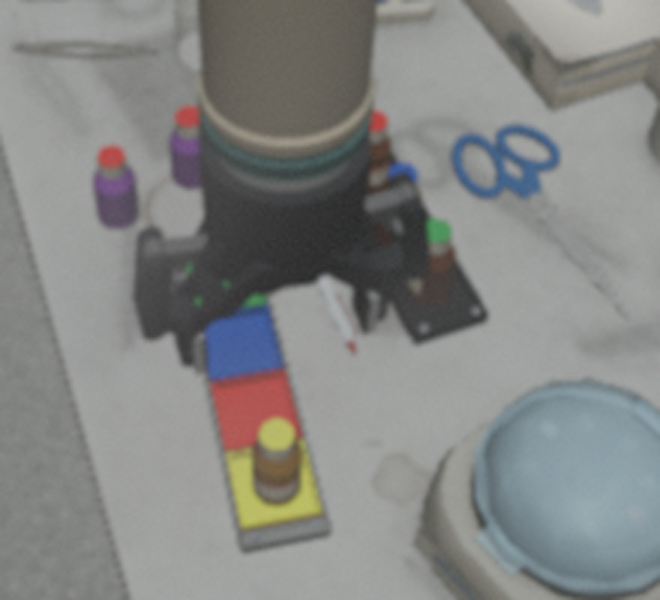

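The blue-domed device's nearest edge is 75–100 mm from the yellow vial, and the open fingers reach 57 mm out. I'll part-close the claw for extra clearance.

Emit:
{"api": "arm_command", "payload": {
  "series": [
    [[0,-1,-20,0],[0,0,-20,0],[0,0,-20,0],[0,0,-15,0],[0,0,-10,0]]
  ],
  "claw": 0.65
}}

```text
t: 21.1
eef_pos: [0.4742, 0.0874, 0.0411]
orientation: [-1.645, -2.674, 0.002]
wrist_force: [-0.2, -1.0, 0.2]
finger_gap: 0.0556
```

Emit:
{"api": "arm_command", "payload": {
  "series": [
    [[0,0,-10,0],[0,0,-6,0],[0,0,-4,0],[0,0,0,0],[0,0,0,0]]
  ]
}}

```text
t: 21.52
eef_pos: [0.4755, 0.087, 0.0229]
orientation: [1.647, 2.675, 0.0]
wrist_force: [-0.0, -0.5, 1.2]
finger_gap: 0.0555
```

```bash
python3 st.py y G 0.0225;python3 look.py 16 wrist
```

```text
t21.52 p [0.4755 0.087  0.0229] yawY 26.8 turn 0.2 deg = 0.04 u q6 -0.43 tilt [ 0.  0. -1.] gap 0.0555 F [-0.  -0.5  1.2]
shift mm [-1.   0.7 -0.4]
t21.52 gap 0.0555 [-0.  -0.5  1.2] [0.4755 0.087  0.0229]
```

View pics/wrist16.png

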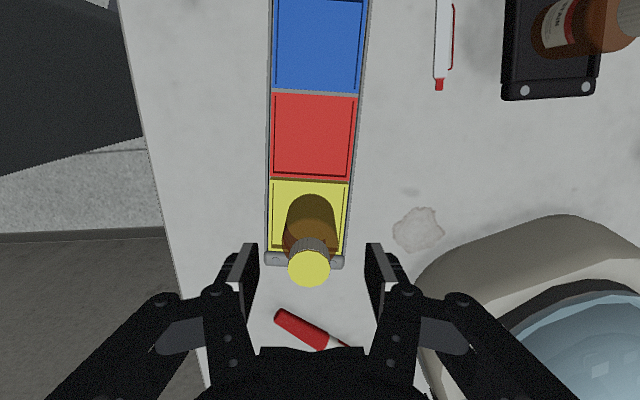

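The yellow disc is at (309,267), about 1 mm off centre. Closing and lifting.

Emit:
{"api": "arm_command", "payload": {
  "series": [
    [[-1,0,0,0],[0,0,0,0],[0,0,0,0],[0,0,0,0],[0,0,0,0]]
  ],
  "claw": 0,
  "grip_force": 50
}}

```text
t: 21.98
eef_pos: [0.4744, 0.0867, 0.0233]
orientation: [1.647, 2.674, 0.001]
wrist_force: [-0.7, -0.5, 5.4]
finger_gap: 0.0188
```

Emit:
{"api": "arm_command", "payload": {
  "series": [
    [[0,0,0,0],[0,0,0,0],[0,0,0,0],[0,0,3,0],[0,0,7,0]]
  ]
}}

```text
t: 22.4
eef_pos: [0.4733, 0.0867, 0.0322]
orientation: [-1.647, -2.674, 0.002]
wrist_force: [0.2, 0.9, -0.7]
finger_gap: 0.0189
```

Emit:
{"api": "arm_command", "payload": {
  "series": [
    [[0,0,15,0],[0,0,20,0],[0,0,25,0],[0,0,10,0],[0,0,0,0]]
  ]
}}

```text
t: 22.82
eef_pos: [0.4766, 0.0869, 0.1056]
orientation: [1.645, 2.67, 0.006]
wrist_force: [1.0, 0.6, -0.4]
finger_gap: 0.0187
```

Emit:
{"api": "arm_command", "payload": {
  "series": [
    [[0,0,0,0],[0,0,0,0]]
  ]
}}

```text
t: 22.98
eef_pos: [0.4733, 0.0868, 0.102]
orientation: [-1.647, -2.674, 0.001]
wrist_force: [0.4, 0.0, -0.9]
finger_gap: 0.0186
```

```bash
python3 st.py y D 0.023; python3 look.py 17 wrist
```

```text
t22.98 p [0.4733 0.0868 0.102 ] yawY 26.7 turn 0.3 deg = 0.04 u q6 -0.43 tilt [-0.002  0.    -1.   ] gap 0.0186 F [ 0.4  0.  -0.9]
shift mm [ -8.2 307.9 -79. ]
t22.98 gap 0.0186 [ 0.4  0.  -0.9] [0.4733 0.0868 0.102 ]
```

View pics/wrist17.png

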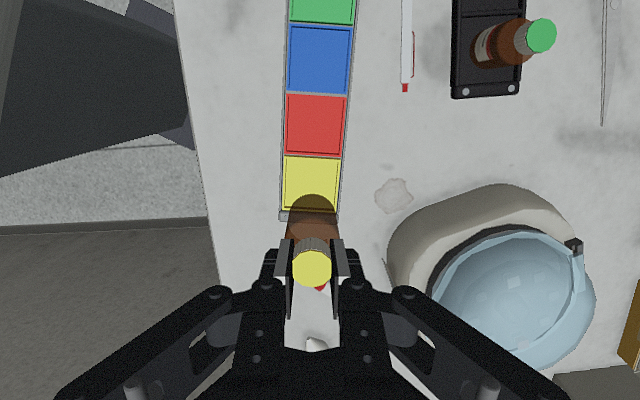

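Emit:
{"api": "arm_command", "payload": {
  "series": [
    [[0,18,10,0],[-1,32,5,0],[-1,32,0,0],[-1,32,0,0],[-1,32,0,0]]
  ]
}}

```text
t: 23.45
eef_pos: [0.4693, 0.2338, 0.1166]
orientation: [-1.648, -2.673, 0.003]
wrist_force: [0.2, -0.5, -0.4]
finger_gap: 0.0186
```

Emit:
{"api": "arm_command", "payload": {
  "series": [
    [[-1,32,0,0],[-1,32,0,0],[-1,32,0,0],[-1,32,0,0],[-1,22,0,0]]
  ]
}}

```text
t: 23.87
eef_pos: [0.4642, 0.3853, 0.1161]
orientation: [-1.645, -2.675, 0.002]
wrist_force: [0.2, 1.0, 0.1]
finger_gap: 0.0191
```

Emit:
{"api": "arm_command", "payload": {
  "series": [
    [[-1,13,0,0],[0,0,0,0],[0,0,0,0],[0,0,0,0],[0,0,0,0]]
  ]
}}

```text
t: 24.28
eef_pos: [0.4642, 0.394, 0.1175]
orientation: [1.649, 2.674, -0.002]
wrist_force: [-0.8, 0.4, -0.4]
finger_gap: 0.0185
```

```bash
python3 st.py y D 0.0235; python3 look.py 18 wrist;python3 - <<'E'
from h import *
from st import D
w=pickle.load(open("wrist18.pkl","rb"))
print(proj(w,[*D["y"],.012]).round(1))
E
```

```text
t24.28 p [0.4642 0.394  0.1175] yawY 26.7 turn 0.3 deg = 0.06 u q6 0.12 tilt [-0.001 -0.001 -1.   ] gap 0.0185 F [-0.8  0.4 -0.4]
shift mm [  0.9   0.7 -94. ]
t24.28 gap 0.0185 [-0.8  0.4 -0.4] [0.4642 0.394  0.1175]
[[311.9 181.1]]
```

View pics/wrist18.png

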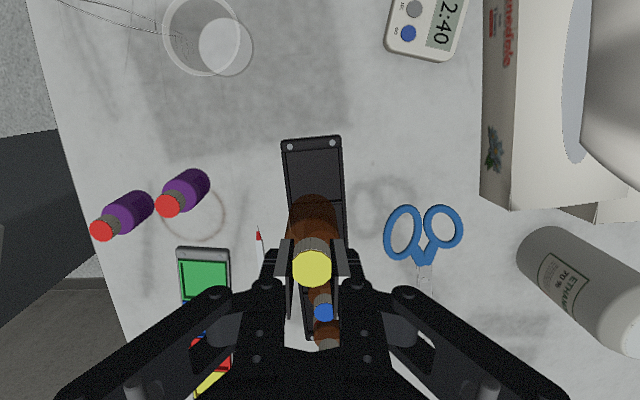

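Emit:
{"api": "arm_command", "payload": {
  "series": [
    [[0,2,-25,0],[0,0,-30,0],[0,0,-20,0],[0,0,-10,0],[0,0,0,0]]
  ]
}}

```text
t: 24.75
eef_pos: [0.4628, 0.3958, 0.0305]
orientation: [-1.648, -2.672, 0.007]
wrist_force: [0.1, -0.3, -0.6]
finger_gap: 0.0187
```

Emit:
{"api": "arm_command", "payload": {
  "series": [
    [[0,0,-3,0],[0,0,-2,0],[0,0,-1,0],[0,0,0,0],[0,0,0,0]]
  ]
}}

```text
t: 25.17
eef_pos: [0.4647, 0.3981, 0.0276]
orientation: [1.647, 2.674, 0.002]
wrist_force: [0.4, 0.2, -0.6]
finger_gap: 0.0184
```

Emit:
{"api": "arm_command", "payload": {
  "series": [
    [[0,0,-1,0],[0,0,-1,0],[0,0,0,0],[0,0,0,0],[0,0,0,0]]
  ]
}}

```text
t: 25.58
eef_pos: [0.4642, 0.3978, 0.0247]
orientation: [1.647, 2.675, -0.0]
wrist_force: [0.3, -0.2, -0.8]
finger_gap: 0.0185
```

Emit:
{"api": "arm_command", "payload": {
  "series": [
    [[0,0,-1,0],[0,0,-1,0],[0,0,0,0],[0,0,0,0],[0,0,0,0]]
  ]
}}

```text
t: 26.0
eef_pos: [0.4644, 0.3979, 0.0233]
orientation: [1.647, 2.675, 0.001]
wrist_force: [-0.6, -0.7, 6.0]
finger_gap: 0.0186
```

Emit:
{"api": "arm_command", "payload": {
  "series": [
    [[0,0,0,0],[0,0,0,0],[0,0,0,0]]
  ]
}}

```text
t: 26.25
eef_pos: [0.4643, 0.3979, 0.0233]
orientation: [1.647, 2.675, 0.001]
wrist_force: [-0.2, -0.2, 6.0]
finger_gap: 0.0189
```

Yellow is seated (6 N of contact). Releasing and raising.

Emit:
{"api": "arm_command", "payload": {
  "series": [
    [[0,0,0.5,0],[0,0,0,0],[0,0,0,0],[0,0,0,0],[0,0,0,0]]
  ],
  "claw": 0.5
}}

```text
t: 26.67
eef_pos: [0.4641, 0.3977, 0.0229]
orientation: [-1.647, -2.675, 0.001]
wrist_force: [-0.3, 0.4, -0.5]
finger_gap: 0.0423
```

Emit:
{"api": "arm_command", "payload": {
  "series": [
    [[0,0,0,0],[0,0,20,0],[0,0,30,0],[0,0,35,0],[0,0,35,0]]
  ],
  "claw": 1
}}

```text
t: 27.08
eef_pos: [0.4636, 0.3974, 0.1439]
orientation: [-1.647, -2.674, 0.003]
wrist_force: [0.3, 0.5, -0.2]
finger_gap: 0.0854
```

Emit:
{"api": "arm_command", "payload": {
  "series": [
    [[15,-30,0,0],[15,-30,0,0],[0,0,0,0],[0,0,0,0],[0,0,0,0]]
  ]
}}

```text
t: 27.5
eef_pos: [0.4939, 0.3378, 0.143]
orientation: [-1.648, -2.674, -0.0]
wrist_force: [0.8, 0.8, 0.2]
finger_gap: 0.0849
```

Emit:
{"api": "arm_command", "payload": {
  "series": [
    [[0,0,0,0],[0,0,0,0],[0,0,0,0],[0,0,0,0]]
  ]
}}

```text
t: 27.83
eef_pos: [0.4938, 0.3384, 0.143]
orientation: [-1.646, -2.676, 0.0]
wrist_force: [-0.2, -0.0, 0.0]
finger_gap: 0.0852
```

```bash
python3 look.py 19 wrist side top
```

```text
t27.83 gap 0.0852 [-0.2 -0.   0. ] [0.4938 0.3384 0.143 ]
```

View pics/wrist19.png

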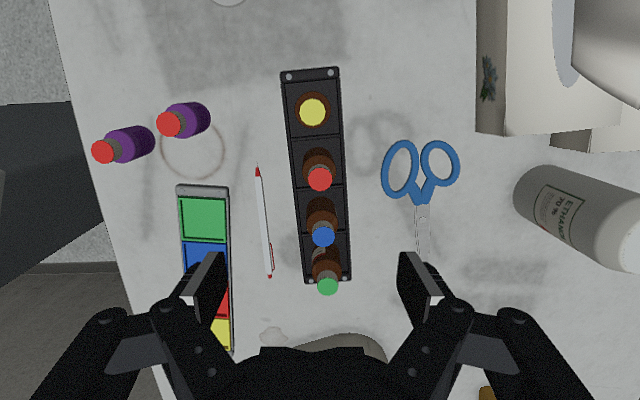

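View pics/side19.png

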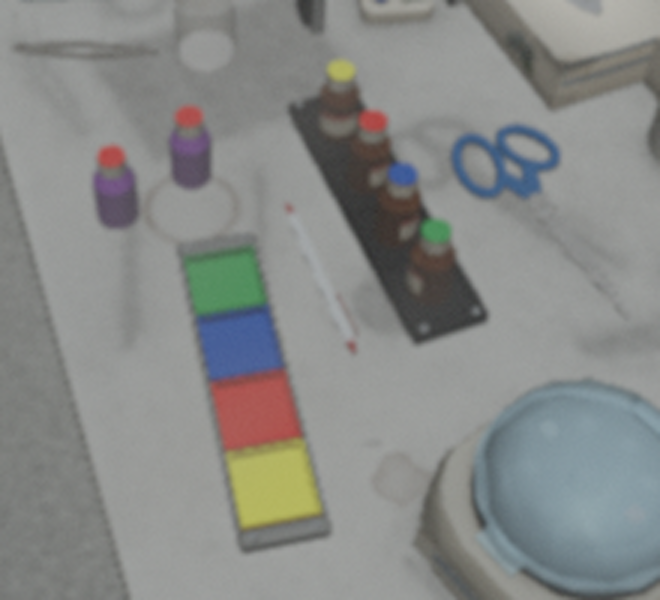

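All four stand in the black rack, from left to right yellow, red, blue, green, which is the reverse of the grey rack. As a last measurement I'll take the disc positions in the rack frame, using rack corners from the same wrist picture.

```bash
python3 - <<'E'
from h import *
w=pickle.load(open("wrist19.pkl","rb"));s=pickle.load(open("side19.pkl","rb"))
C=onplane(w,[(281,72),(338,67),(351,281),(305,284)],.012)[:,:2]
c=C.mean(0);y=(C[0]+C[3]-C[1]-C[2])/2 if 0 else (C[0]+C[1]-C[2]-C[3])/2
print("rack",c.round(4),"len",np.linalg.norm(y).round(4),"wid",np.linalg.norm((C[1]+C[2]-C[0]-C[3])/2).round(4)); y/=np.linalg.norm(y);x=np.array([y[1],-y[0]])
for n,a,b in(("y",(312,112),(341,71)),("r",(320,179),(373,121)),("b",(323,237),(403,175)),("g",(328,286),(436,232))):
    P=onplane(w,[a],.072)[0,:2]; Q=onplane(s,[(230+b[0]/3-.3,130+b[1]/3-.3)],.072)[0,:2]
    print(n,"wrist x,y mm",(1000*(P-c)@x).round(1),(1000*(P-c)@y).round(1)," side vs prior rack", (1000*(Q-[.5085,.3265])@x).round(1),(1000*(Q-[.5085,.3265])@y).round(1))
E
```

```text
rack [0.5091 0.3293] len 0.2374 wid 0.0547
y wrist x,y mm -0.9 82.6  side vs prior rack -0.1 83.7
r wrist x,y mm 0.8 27.2  side vs prior rack 1.5 28.3
b wrist x,y mm -1.0 -27.4  side vs prior rack 0.0 -26.2
g wrist x,y mm -0.3 -80.3  side vs prior rack -0.6 -79.9
```

All are within 3 mm of their pocket centres, and the arm is clear. Handing in.

```bash
python3 -c "
from workcell import bot
print(bot.sign_off())"
```

```text
the job is handed in; nothing more can be done
None
```

I moved all four amber vials to the black rack in reverse order and handed the job in at about 28 s. The grey rack held green, blue, red, yellow from left to right. The black rack now holds yellow, red, blue, green, and the purple look-alikes were not touched.

**Last checks:** From the wrist and side pictures, every vial is within 3 mm of its pocket centre along and across the row. All four look upright. Blue, red and yellow showed 5–8 N of contact with the pocket floor before release. Green was let go at the same height (about 23 mm) without a clear contact reading, and later pictures show it standing properly. I did not measure tilt or resting height as numbers. The gripper was open, well above the vials and touching nothing at hand-in.

**What disagreed:** The real fingertips sit about 36 mm behind the reported tool point, so the first grasp closed on the 21 mm cap (gap 20 mm) instead of the 32 mm body. I checked this in two views and with a trial lift, then used the cap grip for all four vials. The rack centre also differed by 1–3 mm between cameras.

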